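# Riddle and file the washed dust caps

### The job

The slotted metal basket has come out of the ultrasonic cleaner with red dust caps and small brass spacers mixed in it. Shake it over the steel pan until every spacer has dropped through into the pan with the caps still in the basket, then tip the caps out over the basket's open end onto the black counting tray. Stand the empty basket upright, wholly on the blue mat, and feed the caps, flat and in single file, into the tray's guide lane until every one is entirely inside it, with the spacers left in the pan and the other things on the bench left alone.

Things in the scene. Friction and masses are not known exactly. Their poses are not given: they have to be found in the camera images.
- basket: slotted metal washing basket, 213 long x 154 wide (164 over the handle uprights), walls to 72 high, 130 to the handle top; 0.4 to 0.55 kg empty, up to 0.9 kg loaded. Origin: on its underside, straight below the handle. +x: to the open pouring end; y across; z up. Stands on skids 14 high at y = +-73, x = -80 to 40. Walls at the back (x = -98 to -94) and sides (inner faces y = +-73); none at the lip
- basket_floor (a point): middle of the basket's floor, z = 22 mm above the underside (axes as the basket). Floor: four bars 9 mm wide along x at y = -46.5, -15.5, 15.5, 46.5 and between them five open slots 22 mm wide, x = -86 to 85; solid strips at the rear and at the lip
- basket_grip (a point): middle of the basket's blue handle bar, 119 mm above the underside: a flat rigid bar along the basket's y, 12 mm thick (x), 22 mm tall (z from 108 to 130), bridging the basket from side to side
- basket_lip (a point): middle of the edge of the pouring lip, 115 mm ahead of the handle and 20.5 mm above the underside; low cheeks beside it up to z = 40, no wall across it
- pan: stainless catch pan, 236 (x) x 296 (y) x 45 high, walls and floor 3 mm, fixed; origin: centre of its underside. The basket stands in it at the start
- tray: black counting tray, fixed. Origin on the table, mid-width. +x: the way caps are slid into the lane. Floor top z = 5 mm. Sorting area x = -130 to 10 mm, side walls at y = +-90; its rear rim (x = -130 to -124) is only 4 mm above the floor; funnel walls then close in to y = +-34 at x = 85, where the lane begins. Walls and rails 6 mm thick, tops at z = 37 mm
- lane_mouth (a point): middle of the guide lane's mouth, on the floor (tray x = 85 mm); axes as the tray. The lane runs along +x for 250 mm to an end stop (tray x = 335) between aluminium rails 68 mm apart: room for four caps in single file
- mat: blue parking mat, 240 (x) x 300 (y) x 2 mm thick, fixed; origin: centre of its underside
- cap1: red plastic dust cap, a solid disc 28 mm high, 60 mm across at its middle (z = 12 to 16), tapering to 52 at both faces, 60 g; origin: centre of its underside (the black-centred face), z along its axis; either face may be up. Slides down the basket floor once that slopes 27 to 35 degrees. May be absent
- cap2: red plastic dust cap, a solid disc 28 mm high, 60 mm across at its middle (z = 12 to 16), tapering to 52 at both faces, 60 g; origin: centre of its underside (the black-centred face), z along its axis; either face may be up. Slides down the basket floor once that slopes 27 to 35 degrees. May be absent
- cap3: red plastic dust cap, a solid disc 28 mm high, 60 mm across at its middle (z = 12 to 16), tapering to 52 at both faces, 60 g; origin: centre of its underside (the black-centred face), z along its axis; either face may be up. Slides down the basket floor once that slopes 27 to 35 degrees. May be absent
- cap4: red plastic dust cap, a solid disc 28 mm high, 60 mm across at its middle (z = 12 to 16), tapering to 52 at both faces, 60 g; origin: centre of its underside (the black-centred face), z along its axis; either face may be up. Slides down the basket floor once that slopes 27 to 35 degrees. May be absent
- spacer1: small brass spacer, 18 mm across, 11 mm high, 18 g; origin: centre of one end face, z along its axis; starts balanced on a floor bar of the basket, stays there until shaken sideways, and passes the slots easily. May be absent
- spacer2: small brass spacer, 18 mm across, 11 mm high, 18 g; origin: centre of one end face, z along its axis; starts balanced on a floor bar of the basket, stays there until shaken sideways, and passes the slots easily. May be absent
- spacer3: small brass spacer, 18 mm across, 11 mm high, 18 g; origin: centre of one end face, z along its axis; starts balanced on a floor bar of the basket, stays there until shaken sideways, and passes the slots easily. May be absent
- spacer4: small brass spacer, 18 mm across, 11 mm high, 18 g; origin: centre of one end face, z along its axis; starts balanced on a floor bar of the basket, stays there until shaken sideways, and passes the slots easily. May be absent
- spacer5: small brass spacer, 18 mm across, 11 mm high, 18 g; origin: centre of one end face, z along its axis; starts balanced on a floor bar of the basket, stays there until shaken sideways, and passes the slots easily. May be absent
- spacer6: small brass spacer, 18 mm across, 11 mm high, 18 g; origin: centre of one end face, z along its axis; starts balanced on a floor bar of the basket, stays there until shaken sideways, and passes the slots easily. May be absent
- solvent: bystander: white solvent bottle with red cap, 64 mm across, 150 mm tall
- swab_jar: bystander: glass jar with steel lid, 68 mm across, 90 mm tall
- hygrometer: bystander: small black digital hygrometer on a foot, 50 x 80 mm, 82 mm tall
- screwdriver: bystander: screwdriver lying down, yellow handle, 170 mm long
- marker: bystander: black marker pen with blue cap, 130 mm long, lying
- rbf_tag: bystander: flat orange tag with a steel pin block, 105 x 22 mm, lying
Things that resemble listed ones, but are neither listed nor needed, are in the scene too. What is shaped like the cap4 but orange is not meant.

How it is judged:
On the way, in this order (a step that is already met when the one before it is completed fails the run):
1. every spacer has dropped through into the pan while every cap is still in the basket (x of spacer1 in the frame of pan between -0.118 and 0.118 m and y of spacer1 in the frame of pan between -0.148 and 0.148 m and z of each of spacer1, spacer2, spacer3, spacer4, spacer5, spacer6 in the frame of pan below 0.04 m and x of spacer2 in the frame of pan between -0.118 and 0.118 m and y of spacer2 in the frame of pan between -0.148 and 0.148 m and x of spacer3 in the frame of pan between -0.118 and 0.118 m and y of spacer3 in the frame of pan between -0.148 and 0.148 m and x of spacer4 in the frame of pan between -0.118 and 0.118 m and y of spacer4 in the frame of pan between -0.148 and 0.148 m and x of spacer5 in the frame of pan between -0.118 and 0.118 m and y of spacer5 in the frame of pan between -0.148 and 0.148 m and x of spacer6 in the frame of pan between -0.118 and 0.118 m and y of spacer6 in the frame of pan between -0.148 and 0.148 m and z of each of spacer1, spacer2, spacer3, spacer4, spacer5, spacer6 in the frame of basket below 0.016 m and x of cap1 in the frame of basket between -0.1 and 0.115 m and y of cap1 in the frame of basket between -0.075 and 0.075 m and z of cap1 in the frame of basket between 0.005 and 0.11 m and x of cap2 in the frame of basket between -0.1 and 0.115 m and y of cap2 in the frame of basket between -0.075 and 0.075 m and z of cap2 in the frame of basket between 0.005 and 0.11 m and x of cap3 in the frame of basket between -0.1 and 0.115 m and y of cap3 in the frame of basket between -0.075 and 0.075 m and z of cap3 in the frame of basket between 0.005 and 0.11 m and x of cap4 in the frame of basket between -0.1 and 0.115 m and y of cap4 in the frame of basket between -0.075 and 0.075 m and z of cap4 in the frame of basket between 0.005 and 0.11 m), for 0.2 s.
2. the basket is tipped with its lip over the counting tray (x of basket_lip in the frame of tray between -0.135 and 0.11 m and y of basket_lip in the frame of tray between -0.1 and 0.1 m and angle between basket's own z axis and vertical above 0.4 rad), for 0.1 s.
3. every cap lies on the counting tray (x of cap1 in the frame of tray between -0.135 and 0.34 m and y of cap1 in the frame of tray between -0.095 and 0.095 m and z of cap1 in the frame of tray between 0 and 0.07 m and x of cap2 in the frame of tray between -0.135 and 0.34 m and y of cap2 in the frame of tray between -0.095 and 0.095 m and z of cap2 in the frame of tray between 0 and 0.07 m and x of cap3 in the frame of tray between -0.135 and 0.34 m and y of cap3 in the frame of tray between -0.095 and 0.095 m and z of cap3 in the frame of tray between 0 and 0.07 m and x of cap4 in the frame of tray between -0.135 and 0.34 m and y of cap4 in the frame of tray between -0.095 and 0.095 m and z of cap4 in the frame of tray between 0 and 0.07 m), for 0.2 s.
At the end, for the whole second after the job is handed in: every cap lies flat (0.2 rad, either face up) and at rest on the lane floor between the rails, its centre 23 mm or more past the lane mouth; the basket stands upright and still on the mat (origin within 55 mm in x, 90 mm in y of its centre); every spacer lies in the pan (x of cap1 in the frame of tray between 0.108 and 0.34 m and y of cap1 in the frame of tray between -0.02 and 0.02 m and z of cap1 in the frame of tray between 0 and 0.037 m and (angle between cap1's own z axis and vertical below 0.2 rad or angle between cap1's own z axis and vertical above 2.94 rad) and linear speed of each of cap1, cap2, cap3, cap4, basket below 0.02 m/s and x of cap2 in the frame of tray between 0.108 and 0.34 m and y of cap2 in the frame of tray between -0.02 and 0.02 m and z of cap2 in the frame of tray between 0 and 0.037 m and (angle between cap2's own z axis and vertical below 0.2 rad or angle between cap2's own z axis and vertical above 2.94 rad) and x of cap3 in the frame of tray between 0.108 and 0.34 m and y of cap3 in the frame of tray between -0.02 and 0.02 m and z of cap3 in the frame of tray between 0 and 0.037 m and (angle between cap3's own z axis and vertical below 0.2 rad or angle between cap3's own z axis and vertical above 2.94 rad) and x of cap4 in the frame of tray between 0.108 and 0.34 m and y of cap4 in the frame of tray between -0.02 and 0.02 m and z of cap4 in the frame of tray between 0 and 0.037 m and (angle between cap4's own z axis and vertical below 0.2 rad or angle between cap4's own z axis and vertical above 2.94 rad) and x of basket in the frame of mat between -0.055 and 0.055 m and y of basket in the frame of mat between -0.09 and 0.09 m and z of basket in the frame of mat between -0.003 and 0.008 m and angle between basket's own z axis and vertical below 0.08 rad and x of spacer1 in the frame of pan between -0.118 and 0.118 m and y of spacer1 in the frame of pan between -0.148 and 0.148 m and z of each of spacer1, spacer2, spacer3, spacer4, spacer5, spacer6 in the frame of pan below 0.04 m and x of spacer2 in the frame of pan between -0.118 and 0.118 m and y of spacer2 in the frame of pan between -0.148 and 0.148 m and x of spacer3 in the frame of pan between -0.118 and 0.118 m and y of spacer3 in the frame of pan between -0.148 and 0.148 m and x of spacer4 in the frame of pan between -0.118 and 0.118 m and y of spacer4 in the frame of pan between -0.148 and 0.148 m and x of spacer5 in the frame of pan between -0.118 and 0.118 m and y of spacer5 in the frame of pan between -0.148 and 0.148 m and x of spacer6 in the frame of pan between -0.118 and 0.118 m and y of spacer6 in the frame of pan between -0.148 and 0.148 m); the robot touches nothing.
It fails at once if a bystander (bottle, jar, hygrometer, screwdriver, marker or tag) is moved over 30 mm (distance of any of solvent, swab_jar, hygrometer, screwdriver, marker, rbf_tag from where it was at the start of the episode above 0.03 m).
It fails at once if a spacer gets onto the counting tray ((x of spacer1 in the frame of tray between -0.13 and 0.34 m and y of spacer1 in the frame of tray between -0.1 and 0.1 m and z of spacer1 in the frame of tray below 0.05 m) or (x of spacer2 in the frame of tray between -0.13 and 0.34 m and y of spacer2 in the frame of tray between -0.1 and 0.1 m and z of spacer2 in the frame of tray below 0.05 m) or (x of spacer3 in the frame of tray between -0.13 and 0.34 m and y of spacer3 in the frame of tray between -0.1 and 0.1 m and z of spacer3 in the frame of tray below 0.05 m) or (x of spacer4 in the frame of tray between -0.13 and 0.34 m and y of spacer4 in the frame of tray between -0.1 and 0.1 m and z of spacer4 in the frame of tray below 0.05 m) or (x of spacer5 in the frame of tray between -0.13 and 0.34 m and y of spacer5 in the frame of tray between -0.1 and 0.1 m and z of spacer5 in the frame of tray below 0.05 m) or (x of spacer6 in the frame of tray between -0.13 and 0.34 m and y of spacer6 in the frame of tray between -0.1 and 0.1 m and z of spacer6 in the frame of tray below 0.05 m)).
Of cap1, cap2, cap3, cap4 only 3 to 4 are there at a start; the rules pass over those that are not, and their reading is None.
Of spacer1, spacer2, spacer3, spacer4, spacer5, spacer6 only 3 to 6 are there at a start; the rules pass over those that are not, and their reading is None.
At some moment in a run one of basket, cap1, cap2, cap3, cap4 may be knocked a few centimetres aside while the robot is not near it.
It also fails if it takes over 210 s, if anything falls off the work surface, if the arm or the gripper's body presses on something with over 40 N, if the wrist force passes 120 N, or if a joint passes its speed limit or range.

### The arm

A 6-joint arm with a two-finger parallel gripper is mounted at the origin on the work surface. World frame = base frame: x ahead of the robot, y to its left, z up, the work surface at z = 0. Lengths are in m, angles in rad, forces in N, time in s.
With the tool pointing down it reaches from about 0.2 to 0.875 m from the base axis. Payload 3.4 kg.
Tool frame: the origin (TCP) lies at the very end of the fingers, on their centre line; the grasp point (between the pads) lies ctrl.hold_point_z behind it (ctrl.hold_point_z is the distance from the TCP to the grasp point, in m); z points along the fingers, y is the line along which they close (so a half turn about z gives the same grasp; the last joint's range is limited). The gripper opens to 94 mm and grips with 3 to 60 N. Pads are 16 mm wide; open, the fingers measure 119 mm over their backs; the gripper's body (75 mm by 177 mm) begins 78 mm behind the grasp point.
Start: joints at [-0.121, 0.276, 1.505, -0, 1.361, -0.121], TCP at [0.575, -0, 0.205] pointing down, gripper open.
Joint ranges: [-2.89, 2.89], [-0.75, 2.08], [0.22, 2.7], [-1.18, 4.32], [0.11, 2.71], [-2.7, 2.7]. Speed limits (rad/s): [2.57, 2.57, 3.14, 3.14, 3.14, 3.14].

### API

Orientations are given as [roll, pitch, yaw] about the fixed x, y, z axes, in that order (R = Rz(yaw) Ry(pitch) Rx(roll)).
In Python, from plant import telemetry, viewer, ctrl gives the robot as it stands.
- The arm moves only by the tool move_arm, never from a script. Its argument "series" is a list of rows, each an object of numbers: "tx", "ty", "tz": the shift along the tool's x, y, z in m; "rx", "ry", "rz": the turn, a rotation vector about the tool's x, y, z in degrees; "fingers": the closure, from 0 (fully open) to 1 (shut). A call has 1 to 12 rows; each row is the pose to reach, as a shift and turn from the pose commanded when the call began, along the tool's axes at that moment; what a row does not reach only later rows make up. A row lasts 1/8 s, in which the tool goes at most 62.5 mm and 10.7 degrees, less where a joint would pass 70% of its speed; a pose out of reach is approached as far as the arm can. A call with a gripper value outside its range is refused whole. The fingers move at their own pace and stop on an object; the grip force is fixed at half the most. Time passes only in rows, so rows that repeat a pose let the fingers close. It gives the time, the measured TCP pose, the force, the opening and the grip force at its end, in the units of the state.
- telemetry.state(): the state, without advancing time (a new reading comes with each control period).
- viewer.camera(name): name is "scene" or "side" or "wrist"; returns a dict with "frame" (384x512x3 uint8, red, green, blue), "fx", "fy", "cx", "cy" (pixels), "R" (3x3) and "t" (3): a world point X has camera coordinates R X + t; the wrist camera has in their place "tool_from_camera" (4x4, takes a point from camera to tool coordinates, whose origin is the TCP and whose axes are the flange's). Camera axes: x right, y down, z forward; pixel columns grow to the right and rows downward; lengths in m; the calibration is good to about 2 mm. A picture is of the moment at which its call begins: read the wrist's pose just before it. There is no depth.
- ctrl.job_done(): hands the job in; it is judged then, once.
The state is a dict: "t": time; "joint_pos": joint angles; "joint_velocities": joint speeds; "joint_torque": joint torques, N m; "tool_pos": TCP position; "ee_rot": TCP orientation; "contact_force": force on the tool from outside, world axes, zero at the start; "moment": the same for the moment, N m; "width": finger opening in m; "gripper_force": force on a finger pad.
Only numpy, scipy, OpenCV 4.12 (cv2) and the standard library are available. Lean on these libraries where they do the work, as an engineer would, in place of code of your own. Each camera call takes 0.05 s, during which the arm holds its last target. There are 200 camera calls.

## Working session

There is one attempt and no reset: what is moved stays moved. The work goes in short steps, Python scripts to look and compute and a tool call to move; the robot and the scene stay as the last step left them, time stands still between calls to the robot, and variables do not carry over. Pictures are saved under pics/ and viewed, at most 14 in all, crops included, and the job is handed in when it is done.

Besides the shell and the picture viewer there is one more tool, called in YAML: its name, and indented under it one key for each argument. move_arm: Moves the arm, as the interface text tells. Its arguments: {"type":"object","properties":{"series":{"type":"array","items":{"type":"object","properties":{"tx":{"type":"number"},"ty":{"type":"number"},"tz":{"type":"number"},"rx":{"type":"number"},"ry":{"type":"number"},"rz":{"type":"number"},"fingers":{"type":"number"}}}}},"required":["series"]}

```bash
ls; mkdir -p pics
python3 - <<'E'
from plant import telemetry, viewer, ctrl
import cv2,numpy as np
print(telemetry.state(), ctrl.hold_point_z)
for n in ["scene","side"]:
    c=viewer.camera(n); cv2.imwrite(f"pics/{n}0.png",c["frame"][...,::-1]); print({k:np.round(v,4).tolist() for k,v in c.items() if k!="frame"})
E
```

```text
pics
{'t': 0.0, 'joint_pos': array([-1.21013671e-01,  2.76599643e-01,  1.50609484e+00, -4.26467863e-05,
        1.36070761e+00, -1.21006584e-01]), 'joint_velocities': array([-1.20225175e-03, -6.54883791e-05,  1.50986414e-03,  1.50882143e-03,
       -1.12266175e-03, -1.23598854e-04]), 'joint_torque': array([ 1.66144628e-04, -4.04588020e+01, -2.37234324e+01,  7.02253589e-02,
        3.46444664e-02, -1.77189750e-04]), 'tool_pos': array([5.74440061e-01, 3.84429406e-05, 2.04617362e-01]), 'ee_rot': array([-3.13979141e+00, -1.77032023e-04,  1.57079801e+00]), 'contact_force': array([0.56527277, 0.15121823, 0.12794723]), 'moment': array([-0.01264274,  0.01256682,  0.02487554]), 'gripper_force': 0.0, 'width': 0.09425416346086839} 0.0188
{'fx': 354.6739, 'fy': 354.6739, 'cx': 252.9083, 'cy': 190.066, 'R': [[0.6138, 0.7891, -0.0211], [0.5813, -0.4699, -0.6642], [-0.5341, 0.3955, -0.7472]], 't': [-0.3188, -0.2718, 1.3949]}
{'fx': 479.7794, 'fy': 479.7794, 'cx': 265.4544, 'cy': 180.8501, 'R': [[0.8777, -0.4787, -0.0236], [-0.2811, -0.4743, -0.8343], [0.3882, 0.7388, -0.5509]], 't': [-0.4621, 0.2174, 1.5961]}
```

Run:
```python
import cv2
for n in ["scene","side"]:
    cv2.imwrite(f"pics/{n}0b.png",cv2.resize(cv2.imread(f"pics/{n}0.png"),(800,600),interpolation=cv2.INTER_CUBIC))
```

```text
(no output)
```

View pics/scene0b.png

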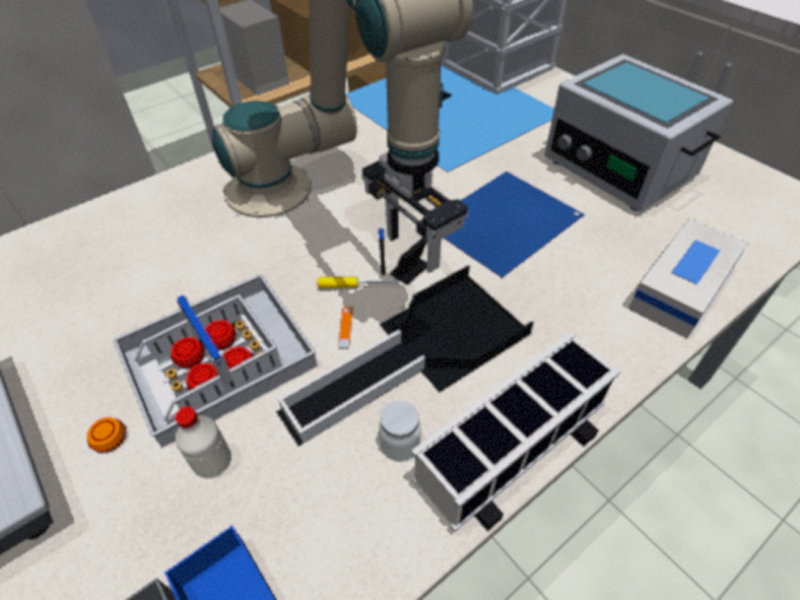

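View pics/side0b.png

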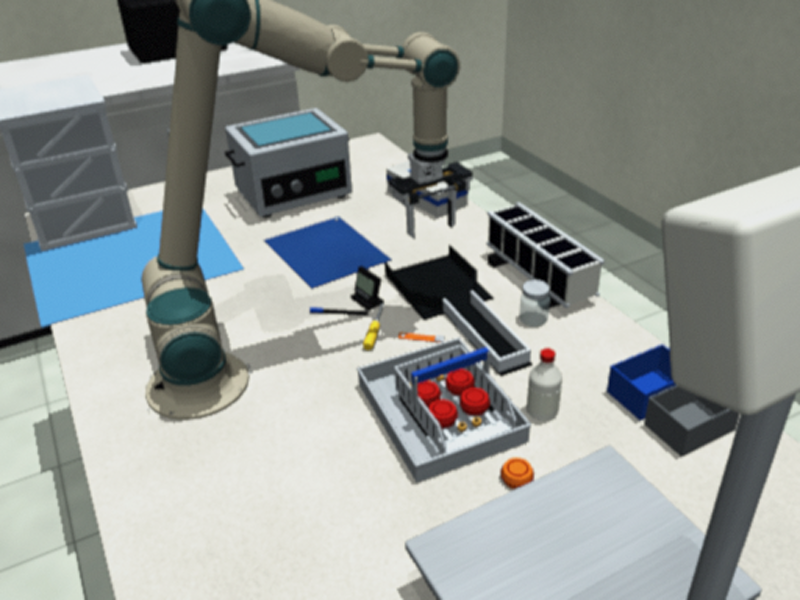

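Candidates (scene, enlarged): basket with four red caps (210,345); an orange decoy cap (105,433); the bottle's red cap (186,417); dark blue mat (510,222) against the light blue sheet (450,100); black tray (460,325) against the black rack (515,430). I'll choose the basket in the pan, then check mat by size and take a close crop.

```bash
cat > h.py <<'E'
import numpy as np,cv2
from scipy.spatial.transform import Rotation as Ro
from plant import telemetry, viewer, ctrl
CAL={"scene":(354.6739,252.9083,190.066,[[0.6138,0.7891,-0.0211],[0.5813,-0.4699,-0.6642],[-0.5341,0.3955,-0.7472]],[-0.3188,-0.2718,1.3949]),
"side":(479.7794,265.4544,180.8501,[[0.8777,-0.4787,-0.0236],[-0.2811,-0.4743,-0.8343],[0.3882,0.7388,-0.5509]],[-0.4621,0.2174,1.5961])}
def ray(cam,u,v):   # u,v native pixels -> origin, dir
    f,cx,cy,R,t=CAL[cam]; R=np.array(R);t=np.array(t)
    return -R.T@t, R.T@np.array([(u-cx)/f,(v-cy)/f,1])
def plane(cam,uv,z,s=1.0):
    o,d=ray(cam,uv[0]/s,uv[1]/s); return (o+d*(z-o[2])/d[2])
def tool():
    s=telemetry.state(); T=np.eye(4); T[:3,:3]=Ro.from_euler("xyz",s["ee_rot"]).as_matrix(); T[:3,3]=s["tool_pos"]; return T
def wrist():
    T=tool(); c=viewer.camera("wrist"); c["W"]=T@np.array(c["tool_from_camera"]); return c
def wplane(c,uv,z):
    d=c["W"][:3,:3]@np.array([(uv[0]-c["cx"])/c["fx"],(uv[1]-c["cy"])/c["fy"],1]); o=c["W"][:3,3]; return o+d*(z-o[2])/d[2]
def proj(cam,X):
    f,cx,cy,R,t=CAL[cam]; p=np.array(R)@X+t; return np.array([f*p[0]/p[2]+cx,f*p[1]/p[2]+cy])
def wproj(c,X):
    p=np.linalg.inv(c["W"])@np.append(X,1); return np.array([c["fx"]*p[0]/p[2]+c["cx"],c["fy"]*p[1]/p[2]+c["cy"]])
E
python3 - <<'E'
from h import *
S=1.5625
def show(n,cam,l,z): print(n,cam,[np.round(plane(cam,p,z,S)[:2],3).tolist() for p in l])
show("pan rim","scene",[(115,345),(262,278),(315,355),(160,437)],.045)
show("pan rim","side",[(358,370),(460,340),(527,430),(415,475)],.045)
show("bar","scene",[(182,298),(217,357)],.125); show("bar","side",[(413,375),(487,352)],.125)
show("darkmat","scene",[(505,172),(582,213),(500,272)],.002)
show("darkmat","side",[(265,240),(335,217),(390,262),(310,286)],.002)
show("light","scene",[(350,100),(445,65),(553,107),(445,166)],.0); show("light","side",[(27,258),(205,210),(242,270),(40,322)],0)
show("lane end","scene",[(282,403),(300,437)],.037);show("funnel","scene",[(467,268),(530,327)],.037)
show("jar","scene",[(400,412)],.09);show("bottle","scene",[(187,415)],.15);show("hygro","scene",[(405,275)],.0);
show("screw","scene",[(320,283),(400,283)],.01);show("tag","scene",[(347,310),(344,343)],0.005);show("marker","scene",[(380,232),(382,272)],.005)
for n in ["scene","side"]:
    im=cv2.imread(f"pics/{n}0.png"); h=cv2.cvtColor(im,cv2.COLOR_BGR2HSV)
    m=cv2.inRange(h,(105,150,60),(125,255,255)); k,_,st,ce=cv2.connectedComponentsWithStats(m)
    for i in range(1,k):
        if st[i,4]>60: print(n,"blue",st[i].tolist(),ce[i].round(1).tolist())
E
```

```text
pan rim scene [[0.289, -0.473], [0.309, -0.178], [0.539, -0.197], [0.52, -0.48]]
pan rim side [[0.296, -0.179], [0.531, -0.199], [0.496, -0.495], [0.263, -0.487]]
bar scene [[0.34, -0.338], [0.498, -0.346]]
bar side [[0.344, -0.333], [0.502, -0.346]]
darkmat scene [[0.328, 0.505], [0.557, 0.528], [0.573, 0.242]]
darkmat side [[0.328, 0.512], [0.551, 0.535], [0.576, 0.228], [0.349, 0.23]]
light scene [[-0.229, 0.408], [-0.212, 0.776], [0.19, 0.843], [0.209, 0.406]]
light side [[-0.269, 0.76], [0.232, 0.783], [0.224, 0.396], [-0.271, 0.419]]
lane end scene [[0.583, -0.292], [0.657, -0.301]]
funnel scene [[0.544, 0.17], [0.732, 0.155]]
jar scene [[0.746, -0.164]]
bottle scene [[0.586, -0.429]]
hygro scene [[0.451, 0.08]]
screw scene [[0.365, -0.079], [0.47, 0.051]]
tag scene [[0.458, -0.075], [0.523, -0.127]]
marker scene [[0.312, 0.117], [0.417, 0.044]]
scene blue [286, 111, 84, 66, 2970] [325.7, 142.4]
scene blue [431, 155, 28, 26, 383] [444.9, 167.2]
scene blue [407, 186, 39, 22, 168] [426.1, 196.6]
scene blue [114, 190, 26, 40, 216] [126.8, 209.5]
scene blue [106, 337, 70, 47, 1962] [140.1, 366.4]
side blue [171, 141, 78, 43, 1845] [208.4, 160.9]
side blue [264, 223, 48, 21, 339] [287.9, 233.1]
side blue [389, 222, 42, 46, 1145] [409.8, 242.5]
```

move_arm:
  series:
    - {"tx":-0.06,"ty":-0.03,"tz":-0.03,"rz":10}
    - {"tx":-0.12,"ty":-0.06,"tz":-0.06,"rz":20}
    - {"tx":-0.17,"ty":-0.09,"tz":-0.1,"rz":30}
    - {"tx":-0.21,"ty":-0.12,"tz":-0.12,"rz":40}
    - {"tx":-0.25,"ty":-0.153,"tz":-0.12,"rz":50}
    - {"tx":-0.29,"ty":-0.153,"tz":-0.12,"rz":60}
    - {"tx":-0.341,"ty":-0.153,"tz":-0.12,"rz":70}
    - {"tx":-0.341,"ty":-0.153,"tz":-0.12,"rz":80}
    - {"tx":-0.341,"ty":-0.153,"tz":-0.12,"rz":90}
    - {"tx":-0.341,"ty":-0.153,"tz":-0.12,"rz":93}
    - {"tx":-0.341,"ty":-0.153,"tz":-0.12,"rz":93}
    - {"tx":-0.341,"ty":-0.153,"tz":-0.12,"rz":93}

```text
validation failed for argument at $.se...
```

Run:
```python
from h import *
c=wrist(); print(c["W"].round(3), c["fx"],c["cx"],c["cy"], telemetry.state()["joint_pos"].round(2))
np.savez("w1.npz",**{k:v for k,v in c.items()})
cv2.imwrite("pics/w1.png",cv2.resize(c["frame"][...,::-1],(800,600)))
```

```text
[[ 1.    -0.    -0.001  0.575]
 [-0.001 -0.961 -0.275  0.081]
 [-0.001  0.275 -0.961  0.384]
 [ 0.     0.     0.     1.   ]] 279.7037773356625 255.80585276124748 192.3697804408514 [-0.12  0.28  1.51  0.    1.36 -0.12]
```

View pics/w1.png

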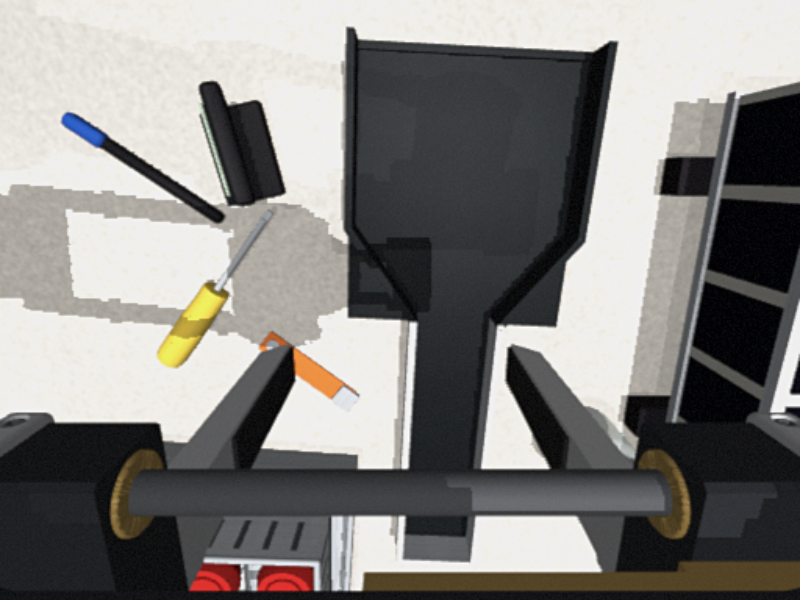

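Run:
```python
from h import *
c=dict(np.load("w1.npz")) if 0 else wrist()
for n,p,z in [("rearL top",(350,30),.037),("rearR top",(612,43),.037),("rimL",(358,42),.009),("rimR",(590,52),.009),("mouthL",(416,320),.037),("mouthR",(491,318),.037),("mouthLfloor",(418,325),.005),("sideL end",(350,228),.037),("sideR end",(582,240),.037),("laneL",(411,465),.037),("laneR",(478,465),.037),
 ("laneendL",(408,532),.037),("laneendR",(468,532),.037),("hyg",(240,140),.08),("hygfoot",(265,150),.01),("scr",(168,360),.01),("scrtip",(270,212),.005),("tag",(265,340),.005),("tag",(350,400),.005),("mark",(65,118),.005),("mark",(222,218),.005),("bask",(215,520),.075),("bask",(325,520),.075)]:
    print(n,wplane(c,np.array(p)/1.5625,z)[:2].round(3))
```

```text
rearL top [0.54  0.179]
rearR top [0.725 0.171]
rimL [0.543 0.179]
rimR [0.721 0.172]
mouthL [ 0.588 -0.036]
mouthR [ 0.651 -0.034]
mouthLfloor [ 0.592 -0.051]
sideL end [0.536 0.041]
sideR end [0.72  0.031]
laneL [ 0.585 -0.177]
laneR [ 0.647 -0.177]
laneendL [ 0.583 -0.253]
laneendR [ 0.641 -0.253]
hyg [0.47  0.103]
hygfoot [0.466 0.101]
scr [ 0.36  -0.084]
scrtip [0.464 0.051]
tag [ 0.45  -0.066]
tag [ 0.527 -0.128]
mark [0.305 0.125]
mark [0.423 0.046]
bask [ 0.416 -0.204]
bask [ 0.511 -0.204]
```

move_arm:
  series:
    - {"tx":-0.06,"ty":-0.03,"tz":-0.03,"rx":0,"ry":0,"rz":10,"fingers":0}
    - {"tx":-0.12,"ty":-0.06,"tz":-0.06,"rx":0,"ry":0,"rz":20,"fingers":0}
    - {"tx":-0.17,"ty":-0.09,"tz":-0.1,"rx":0,"ry":0,"rz":30,"fingers":0}
    - {"tx":-0.21,"ty":-0.12,"tz":-0.12,"rx":0,"ry":0,"rz":40,"fingers":0}
    - {"tx":-0.25,"ty":-0.153,"tz":-0.12,"rx":0,"ry":0,"rz":50,"fingers":0}
    - {"tx":-0.29,"ty":-0.153,"tz":-0.12,"rx":0,"ry":0,"rz":60,"fingers":0}
    - {"tx":-0.341,"ty":-0.153,"tz":-0.12,"rx":0,"ry":0,"rz":70,"fingers":0}
    - {"tx":-0.341,"ty":-0.153,"tz":-0.12,"rx":0,"ry":0,"rz":80,"fingers":0}
    - {"tx":-0.341,"ty":-0.153,"tz":-0.12,"rx":0,"ry":0,"rz":90,"fingers":0}
    - {"tx":-0.341,"ty":-0.153,"tz":-0.12,"rx":0,"ry":0,"rz":93,"fingers":0}
    - {"tx":-0.341,"ty":-0.153,"tz":-0.12,"rx":0,"ry":0,"rz":93,"fingers":0}
    - {"tx":-0.341,"ty":-0.153,"tz":-0.12,"rx":0,"ry":0,"rz":93,"fingers":0}

```text
t: 1.7
tool_pos: [0.422, -0.3409, 0.3254]
ee_rot: [-3.141, 0.0, -0.051]
contact_force: [-0.4, 0.6, -0.2]
width: 0.0943
gripper_force: 0.0
```

View wrist.

Run:
```python
from h import *
c=wrist(); print(telemetry.state()["joint_pos"].round(2)); np.savez("w2.npz",**c)
cv2.imwrite("pics/w2.png",cv2.resize(c["frame"][...,::-1],(800,600)))
```

```text
[-0.81  0.18  1.34  0.    1.62  0.81]
```

View pics/w2.png

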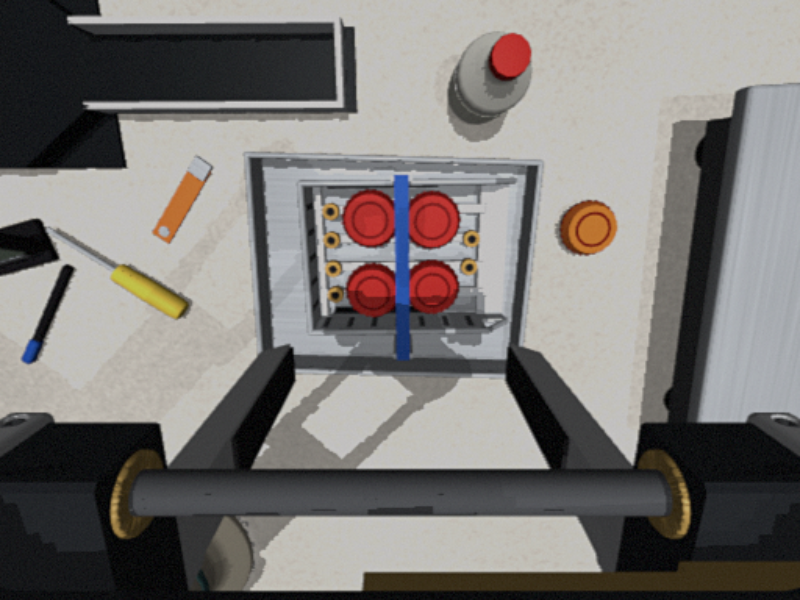

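The crop shows the basket: bar at px x≈402 (y 175–360), four red caps, six spacers (four at rear left, two near the lip at right); lip points to −y world. The orange decoy cap stands outside the pan.

Run:
```python
from h import *
c=dict(np.load("w2.npz"))
for n,p,z in [("barA",(402,176),.133),("barB",(403,360),.133),("panTL",(247,155),.045),("panTR",(541,162),.045),("panBR",(518,375),.045),("panBL",(263,372),.045),("lipR",(508,180),.043),("lipR2",(505,322),.043),("laneend",(340,60),.037),("orange",(588,228),.028),("bottle",(490,80),.1)]:
    print(n,wplane(c,np.array(p)/1.5625,z)[:2].round(3))
print(telemetry.state()["tool_pos"],telemetry.state()["ee_rot"])
```

```text
barA [ 0.502 -0.346]
barB [ 0.34  -0.339]
panTL [ 0.53  -0.193]
panTR [ 0.508 -0.487]
panBR [ 0.275 -0.469]
panBL [ 0.294 -0.177]
lipR [ 0.492 -0.454]
lipR2 [ 0.34  -0.453]
laneend [ 0.612 -0.293]
orange [ 0.437 -0.545]
bottle [ 0.576 -0.424]
[ 0.42201313 -0.34089081  0.32542195] [-3.14148034e+00  1.69160121e-05 -5.16196752e-02]
```

move_arm:
  series:
    - {"tx":-0.001,"ty":0.002,"tz":0.06,"rx":0,"ry":0,"rz":0,"fingers":0}
    - {"tx":-0.001,"ty":0.002,"tz":0.12,"rx":0,"ry":0,"rz":0,"fingers":0}
    - {"tx":-0.001,"ty":0.002,"tz":0.17,"rx":0,"ry":0,"rz":0,"fingers":0}
    - {"tx":-0.001,"ty":0.002,"tz":0.205,"rx":0,"ry":0,"rz":0,"fingers":0}
    - {"tx":-0.001,"ty":0.002,"tz":0.223,"rx":0,"ry":0,"rz":0,"fingers":0}
    - {"tx":-0.001,"ty":0.002,"tz":0.223,"rx":0,"ry":0,"rz":0,"fingers":0}
    - {"tx":-0.001,"ty":0.002,"tz":0.223,"rx":0,"ry":0,"rz":0,"fingers":0.5}
    - {"tx":-0.001,"ty":0.002,"tz":0.223,"rx":0,"ry":0,"rz":0,"fingers":1}
    - {"tx":-0.001,"ty":0.002,"tz":0.223,"rx":0,"ry":0,"rz":0,"fingers":1}
    - {"tx":-0.001,"ty":0.002,"tz":0.223,"rx":0,"ry":0,"rz":0,"fingers":1}
    - {"tx":-0.001,"ty":0.002,"tz":0.223,"rx":0,"ry":0,"rz":0,"fingers":1}
    - {"tx":-0.001,"ty":0.002,"tz":0.223,"rx":0,"ry":0,"rz":0,"fingers":1}

```text
t: 3.25
tool_pos: [0.4209, -0.343, 0.1025]
ee_rot: [3.142, -0.0, -0.052]
contact_force: [0.3, -0.4, 0.3]
width: 0.0372
gripper_force: 0.0
```

move_arm:
  series:
    - {"tx":0,"ty":0,"tz":0,"rx":0,"ry":0,"rz":0,"fingers":1}
    - {"tx":0,"ty":0,"tz":0,"rx":0,"ry":0,"rz":0,"fingers":1}
    - {"tx":0,"ty":0,"tz":0,"rx":0,"ry":0,"rz":0,"fingers":1}
    - {"tx":0,"ty":0,"tz":0,"rx":0,"ry":0,"rz":0,"fingers":1}
    - {"tx":0,"ty":0,"tz":-0.01,"rx":0,"ry":0,"rz":0,"fingers":1}
    - {"tx":-0.005,"ty":0,"tz":-0.02,"rx":-1,"ry":0,"rz":0,"fingers":1}
    - {"tx":-0.01,"ty":-0.004,"tz":-0.03,"rx":-2,"ry":0,"rz":0,"fingers":1}
    - {"tx":-0.018,"ty":-0.006,"tz":-0.03,"rx":-3,"ry":0,"rz":0,"fingers":1}
    - {"tx":-0.018,"ty":-0.006,"tz":-0.03,"rx":-3,"ry":0,"rz":0,"fingers":1}

```text
t: 4.38
tool_pos: [0.4018, -0.3344, 0.1323]
ee_rot: [3.09, 0.002, -0.052]
contact_force: [-0.9, 0.0, -8.8]
width: 0.0115
gripper_force: 30.0
```

move_arm:
  series:
    - {"tx":0.012,"ty":0,"tz":0,"rx":0,"ry":0,"rz":0,"fingers":1}
    - {"tx":-0.012,"ty":0,"tz":0,"rx":0,"ry":0,"rz":0,"fingers":1}
    - {"tx":0.012,"ty":0,"tz":0,"rx":0,"ry":0,"rz":0,"fingers":1}
    - {"tx":-0.012,"ty":0,"tz":0,"rx":0,"ry":0,"rz":0,"fingers":1}
    - {"tx":0.012,"ty":0,"tz":0,"rx":0,"ry":0,"rz":0,"fingers":1}
    - {"tx":-0.012,"ty":0,"tz":0,"rx":0,"ry":0,"rz":0,"fingers":1}
    - {"tx":0.012,"ty":0,"tz":0,"rx":0,"ry":0,"rz":0,"fingers":1}
    - {"tx":-0.012,"ty":0,"tz":0,"rx":0,"ry":0,"rz":0,"fingers":1}
    - {"tx":0,"ty":0,"tz":0,"rx":0,"ry":0,"rz":0,"fingers":1}
    - {"tx":0,"ty":0,"tz":0,"rx":0,"ry":0,"rz":0,"fingers":1}

```text
t: 5.62
tool_pos: [0.4057, -0.3371, 0.1327]
ee_rot: [3.088, -0.003, -0.052]
contact_force: [0.2, 0.0, -7.6]
width: 0.0115
gripper_force: 30.0
```

Run:
```python
from h import *
print(telemetry.state()["contact_force"])
a=viewer.camera("scene")["frame"][170:290,60:220,::-1]; b=viewer.camera("side")["frame"][200:310,220:350,::-1]
w=viewer.camera("wrist")["frame"][...,::-1]
a=cv2.resize(a,(400,300),interpolation=3); b=cv2.resize(b,(400,300),interpolation=3); w=cv2.resize(w,(400,300))
cv2.imwrite("pics/s3.png",np.vstack([np.hstack([a,b]),np.hstack([w,w*0])]))
```

```text
[ 0.20472091  0.04393786 -7.56064377]
```

View pics/s3.png

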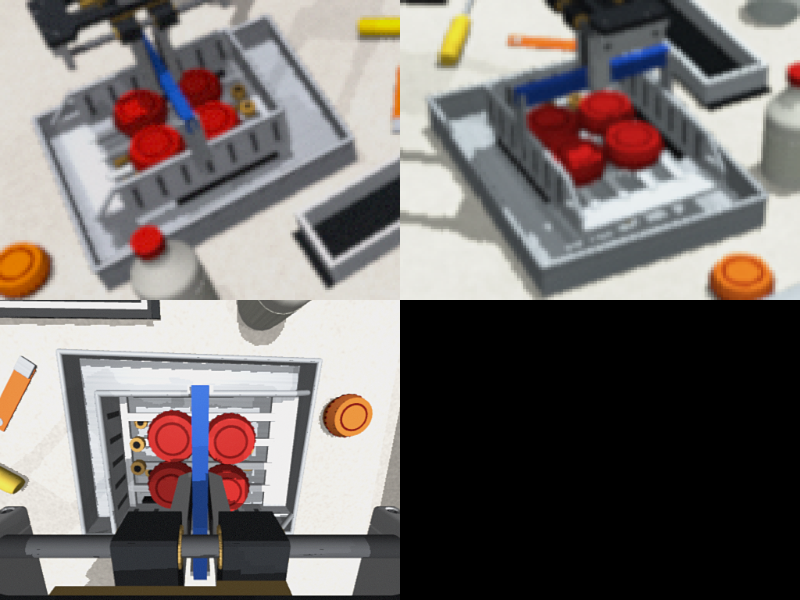

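move_arm:
  series:
    - {"tx":0.01,"ty":0,"tz":0,"rx":0,"ry":0,"rz":0,"fingers":1}
    - {"tx":-0.017,"ty":0,"tz":0,"rx":0,"ry":0,"rz":0,"fingers":1}
    - {"tx":0.01,"ty":0,"tz":0,"rx":0,"ry":0,"rz":0,"fingers":1}
    - {"tx":-0.017,"ty":0,"tz":0,"rx":0,"ry":0,"rz":0,"fingers":1}
    - {"tx":0.01,"ty":0,"tz":0,"rx":0,"ry":0,"rz":0,"fingers":1}
    - {"tx":-0.017,"ty":0,"tz":0,"rx":0,"ry":0,"rz":0,"fingers":1}
    - {"tx":0.01,"ty":0,"tz":0,"rx":0,"ry":0,"rz":0,"fingers":1}
    - {"tx":-0.017,"ty":0,"tz":0,"rx":0,"ry":0,"rz":0,"fingers":1}
    - {"tx":0,"ty":0,"tz":0,"rx":0,"ry":0,"rz":0,"fingers":1}
    - {"tx":0,"ty":0,"tz":0,"rx":0,"ry":0,"rz":0,"fingers":1}
    - {"tx":0,"ty":0,"tz":-0.02,"rx":0,"ry":0,"rz":0,"fingers":1}
    - {"tx":0,"ty":0,"tz":-0.02,"rx":0,"ry":0,"rz":0,"fingers":1}

```text
t: 7.28
tool_pos: [0.405, -0.3363, 0.1539]
ee_rot: [3.086, -0.004, -0.052]
contact_force: [-0.0, -0.5, -8.1]
width: 0.0115
gripper_force: 30.0
```

Run:
```python
from h import *
print(telemetry.state()["contact_force"],telemetry.state()["tool_pos"])
a=viewer.camera("scene")["frame"][170:290,60:220,::-1]; b=viewer.camera("side")["frame"][200:310,220:350,::-1]
w=viewer.camera("wrist")["frame"][40:340,30:430,::-1]
a=cv2.resize(a,(400,300),interpolation=3); b=cv2.resize(b,(400,300),interpolation=3); w2=cv2.resize(w[60:210,80:280],(400,300),interpolation=3)
cv2.imwrite("pics/s4.png",np.vstack([np.hstack([a,b]),np.hstack([w,w2])]))
```

```text
[-3.83586747e-03 -5.20818509e-01 -8.11333923e+00] [ 0.40500154 -0.33626036  0.15387561]
```

View pics/s4.png

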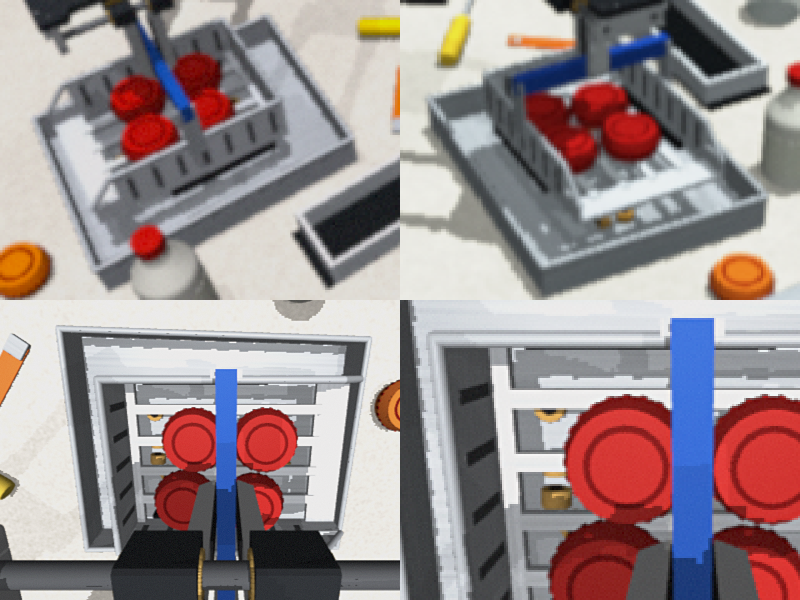

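move_arm:
  series:
    - {"tx":0.014,"ty":0,"tz":0,"rx":0,"ry":0,"rz":0,"fingers":1}
    - {"tx":-0.018,"ty":0,"tz":0,"rx":0,"ry":0,"rz":0,"fingers":1}
    - {"tx":0.014,"ty":0,"tz":0,"rx":0,"ry":0,"rz":0,"fingers":1}
    - {"tx":-0.018,"ty":0,"tz":0,"rx":0,"ry":0,"rz":0,"fingers":1}
    - {"tx":0.014,"ty":0,"tz":0,"rx":0,"ry":0,"rz":0,"fingers":1}
    - {"tx":-0.018,"ty":0,"tz":0,"rx":0,"ry":0,"rz":0,"fingers":1}
    - {"tx":0,"ty":0,"tz":0,"rx":0,"ry":0,"rz":0,"fingers":1}
    - {"tx":0,"ty":0,"tz":-0.05,"rx":0,"ry":0,"rz":0,"fingers":1}
    - {"tx":0,"ty":0,"tz":-0.1,"rx":0,"ry":0,"rz":0,"fingers":1}
    - {"tx":0,"ty":0,"tz":-0.15,"rx":0,"ry":0,"rz":0,"fingers":1}
    - {"tx":0,"ty":0,"tz":-0.19,"rx":0,"ry":0,"rz":0,"fingers":1}
    - {"tx":0,"ty":0,"tz":-0.19,"rx":0,"ry":0,"rz":0,"fingers":1}

```text
t: 8.93
tool_pos: [0.4066, -0.3265, 0.3453]
ee_rot: [3.084, -0.007, -0.052]
contact_force: [0.8, -0.0, -8.3]
width: 0.0119
gripper_force: 30.0
```

Run:
```python
from h import *
print(telemetry.state()["contact_force"],telemetry.state()["tool_pos"])
a=viewer.camera("scene")["frame"][150:290,60:220,::-1]; b=viewer.camera("side")["frame"][150:310,210:350,::-1]
cv2.imwrite("pics/s5.png",np.hstack([cv2.resize(x,(400,400),interpolation=3) for x in (a,b)]))
```

```text
[ 0.76929151 -0.04232719 -8.34851226] [ 0.40655389 -0.32646562  0.34527842]
```

View pics/s5.png

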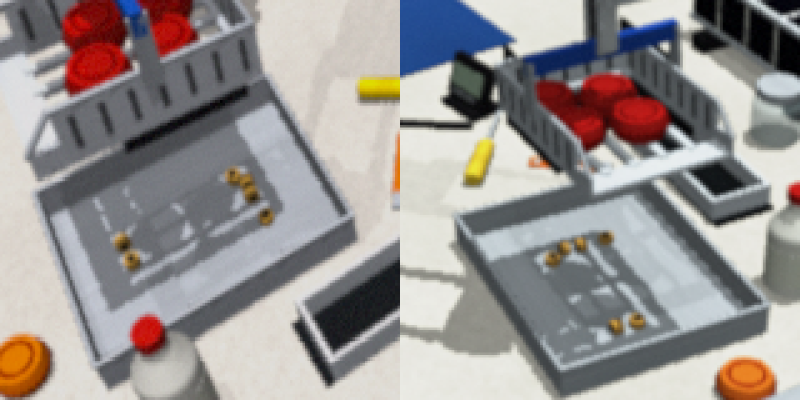

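All six spacers lie in the pan (scene px ~ (122,242),(130,260),(235,175),(245,185),(250,193),(265,215)) and the four caps are still in the raised basket. Now carry to the tray.

```bash
cat >> h.py <<'E'
TY=-np.pi/2-0.047; TO=np.array([0.626,0.046,0.])   # tray yaw, origin
def tray(x,y,z=0): return TO+np.array([np.cos(TY)*x-np.sin(TY)*y, np.sin(TY)*x+np.cos(TY)*y, z])
def intray(P): d=np.asarray(P)-TO; return np.array([np.cos(TY)*d[0]+np.sin(TY)*d[1],-np.sin(TY)*d[0]+np.cos(TY)*d[1],d[2]])
def Rtool(th,yaw=-0.05):  # x ~ world x, pointing down, lip-down tilt th (deg)
    return (Ro.from_euler("z",yaw)*Ro.from_euler("x",np.pi)*Ro.from_euler("x",th,degrees=True)).as_matrix()
def rel(p,R):
    T=tool(); return np.r_[T[:3,:3].T@(np.asarray(p)-T[:3,3])*1000, Ro.from_matrix(T[:3,:3].T@R).as_rotvec(degrees=True)].round(1)
def pour(lipx,lipz,th,ly=0):  # TCP for lip at tray (lipx,ly,lipz)
    R=Rtool(th); # tool: x~basket y, y~basket +x, z~ -basket z
    L=np.array([0,.115,.0985-.0188])
    return tray(lipx,ly,lipz)-R@L, R
E
python3 - <<'E'
from h import *
print(tool().round(3))
for a in [(-.05,.15,0),(-.05,.09,20),(-.05,.03,26),(-.10,.03,34),(-.12,.03,38)]:
    p,R=pour(*a); print(a,p.round(3),rel(p,R))
E
```

```text
[[ 0.999 -0.052 -0.004  0.404]
 [-0.052 -0.997 -0.05  -0.325]
 [-0.001  0.051 -0.999  0.34 ]
 [ 0.     0.     0.     1.   ]]
(-0.05, 0.15, 0) [0.634 0.211 0.23 ] [ 2.021e+02 -5.515e+02  8.270e+01  2.900e+00  1.000e-01 -1.000e-01]
(-0.05, 0.09, 20) [0.632 0.177 0.204] [ 2.022e+02 -5.186e+02  1.098e+02  2.290e+01  1.000e-01 -1.000e-01]
(-0.05, 0.03, 26) [0.632 0.164 0.152] [ 2.023e+02 -5.089e+02  1.626e+02  2.890e+01  1.000e-01 -1.000e-01]
(-0.1, 0.03, 34) [0.633 0.197 0.16 ] [ 2.020e+02 -5.408e+02  1.526e+02  3.690e+01  0.000e+00 -1.000e-01]
(-0.12, 0.03, 38) [0.634 0.207 0.164] [ 2.020e+02 -5.514e+02  1.489e+02  4.090e+01  0.000e+00 -1.000e-01]
```

move_arm:
  series:
    - {"tx":0.005,"ty":-0.014,"tz":0,"rx":0,"ry":0,"rz":0,"fingers":1}
    - {"tx":0.015,"ty":-0.041,"tz":0,"rx":0,"ry":0,"rz":0,"fingers":1}
    - {"tx":0.03,"ty":-0.082,"tz":0,"rx":0,"ry":0,"rz":0,"fingers":1}
    - {"tx":0.048,"ty":-0.131,"tz":0,"rx":0,"ry":0,"rz":0,"fingers":1}
    - {"tx":0.067,"ty":-0.183,"tz":0,"rx":0,"ry":0,"rz":0,"fingers":1}
    - {"tx":0.086,"ty":-0.235,"tz":0,"rx":0,"ry":0,"rz":0,"fingers":1}
    - {"tx":0.105,"ty":-0.287,"tz":0,"rx":0,"ry":0,"rz":0,"fingers":1}
    - {"tx":0.124,"ty":-0.339,"tz":0,"rx":0,"ry":0,"rz":0,"fingers":1}
    - {"tx":0.143,"ty":-0.391,"tz":0,"rx":0,"ry":0,"rz":0,"fingers":1}
    - {"tx":0.162,"ty":-0.441,"tz":0,"rx":0,"ry":0,"rz":0,"fingers":1}
    - {"tx":0.176,"ty":-0.48,"tz":0,"rx":0,"ry":0,"rz":0,"fingers":1}
    - {"tx":0.182,"ty":-0.497,"tz":0,"rx":0,"ry":0,"rz":0,"fingers":1}

```text
t: 10.52
tool_pos: [0.6111, 0.1646, 0.313]
ee_rot: [3.09, 0.005, -0.049]
contact_force: [0.1, -1.3, -7.2]
width: 0.0117
gripper_force: 30.0
```

Run:
```python
from h import *
print(tool().round(3), telemetry.state()["joint_pos"].round(2))
for a in [(-.05,.15,0),(-.05,.09,10),(-.05,.06,18),(-.05,.032,24),(-.05,.032,28),(-.06,.032,30),(-.07,.032,32),(-.08,.032,34),(-.09,.032,36),(-.10,.032,37),(-.11,.032,38),(-.12,.032,38)]:
    p,R=pour(*a); print(a,p.round(3),rel(p,R))
```

```text
[[ 0.999 -0.049 -0.007  0.611]
 [-0.049 -0.997 -0.051  0.165]
 [-0.005  0.052 -0.999  0.313]
 [ 0.     0.     0.     1.   ]] [ 0.18  0.34  1.15 -0.05  1.67  1.8 ]
(-0.05, 0.15, 0) [0.634 0.211 0.23 ] [ 21.1 -51.5  80.7   3.    0.3   0. ]
(-0.05, 0.09, 10) [0.633 0.195 0.188] [ 21.3 -38.  122.7  13.    0.3   0. ]
(-0.05, 0.06, 18) [0.633 0.181 0.171] [ 21.4 -24.3 140.5  21.    0.3   0. ]
(-0.05, 0.032, 24) [0.632 0.168 0.152] [ 21.4 -13.2 160.9  27.    0.3  -0. ]
(-0.05, 0.032, 28) [0.632 0.16  0.156] [ 21.4  -4.5 156.6  31.    0.3  -0. ]
(-0.06, 0.032, 30) [0.632 0.166 0.159] [ 21.4 -10.  154.1  33.    0.3  -0. ]
(-0.07, 0.032, 32) [0.632 0.171 0.161] [ 21.3 -15.4 151.8  35.    0.3  -0. ]
(-0.08, 0.032, 34) [0.632 0.177 0.162] [ 21.3 -20.8 149.7  37.    0.3  -0. ]
(-0.09, 0.032, 36) [0.633 0.182 0.164] [ 21.3 -26.1 147.7  39.    0.3  -0. ]
(-0.1, 0.032, 37) [0.633 0.19  0.165] [ 21.2 -33.7 146.5  40.    0.3  -0. ]
(-0.11, 0.032, 38) [0.633 0.197 0.166] [ 21.2 -41.4 145.4  41.    0.3  -0. ]
(-0.12, 0.032, 38) [0.634 0.207 0.166] [ 21.2 -51.4 144.9  41.    0.3  -0. ]
```

move_arm:
  series:
    - {"tx":0.011,"ty":-0.03,"tz":0.03,"rx":0,"ry":0,"rz":0,"fingers":1}
    - {"tx":0.021,"ty":-0.051,"tz":0.06,"rx":3,"ry":0,"rz":0,"fingers":1}
    - {"tx":0.021,"ty":-0.045,"tz":0.09,"rx":8,"ry":0,"rz":0,"fingers":1}
    - {"tx":0.021,"ty":-0.038,"tz":0.12,"rx":13,"ry":0,"rz":0,"fingers":1}
    - {"tx":0.021,"ty":-0.025,"tz":0.138,"rx":20,"ry":0,"rz":0,"fingers":1}
    - {"tx":0.021,"ty":-0.013,"tz":0.155,"rx":25,"ry":0,"rz":0,"fingers":1}
    - {"tx":0.021,"ty":-0.013,"tz":0.158,"rx":26,"ry":0,"rz":0,"fingers":1}
    - {"tx":0.021,"ty":-0.013,"tz":0.158,"rx":26,"ry":0,"rz":0,"fingers":1}

```text
t: 11.52
tool_pos: [0.6326, 0.1645, 0.1573]
ee_rot: [-2.741, 0.001, -0.053]
contact_force: [-0.1, 0.5, -7.4]
width: 0.0119
gripper_force: 30.0
```

Run:
```python
from h import *
T=tool(); print(T.round(3), telemetry.state()["contact_force"])
G=T[:3,:3]@np.array([0,.115,.0985-.0188])+T[:3,3]; print("lip",intray(G))
a=viewer.camera("scene")["frame"][90:290,180:400,::-1]; b=viewer.camera("side")["frame"][90:240,200:400,::-1]
cv2.imwrite("pics/s6.png",np.hstack([cv2.resize(x,(400,400),interpolation=3) for x in (a,b)]))
for a in [(-.05,.032,24),(-.05,.032,28),(-.06,.032,30),(-.07,.032,32),(-.08,.032,34),(-.09,.032,36),(-.10,.032,37),(-.11,.032,38),(-.12,.032,40)]:
    p,R=pour(*a); print(a,p.round(3),rel(p,R))
```

```text
[[ 0.999 -0.049  0.02   0.633]
 [-0.053 -0.92   0.389  0.164]
 [-0.001 -0.39  -0.921  0.157]
 [ 0.     0.     0.     1.   ]] [-0.08729536  0.53386472 -7.3903976 ]
lip [-0.04378741  0.00045612  0.03910206]
(-0.05, 0.032, 24) [0.632 0.168 0.152] [-1.5  0.4  7.6  1.  -0.1 -0. ]
(-0.05, 0.032, 28) [0.632 0.16  0.156] [-1.5  6.4 -0.1  5.  -0.1  0. ]
(-0.06, 0.032, 30) [0.632 0.166 0.159] [-1.5  0.4  0.1  7.  -0.1  0. ]
(-0.07, 0.032, 32) [0.632 0.171 0.161] [-1.6 -5.5  0.4  9.  -0.1  0. ]
(-0.08, 0.032, 34) [0.632 0.177 0.162] [ -1.6 -11.3   0.9  11.   -0.1   0. ]
(-0.09, 0.032, 36) [0.633 0.182 0.164] [ -1.6 -17.    1.4  13.   -0.1   0. ]
(-0.1, 0.032, 37) [0.633 0.19  0.165] [ -1.7 -24.3   3.7  14.   -0.1   0. ]
(-0.11, 0.032, 38) [0.633 0.197 0.166] [ -1.7 -31.7   6.   15.   -0.1   0. ]
(-0.12, 0.032, 40) [0.633 0.203 0.167] [ -1.7 -37.1   6.8  17.   -0.1   0. ]
```

View pics/s6.png

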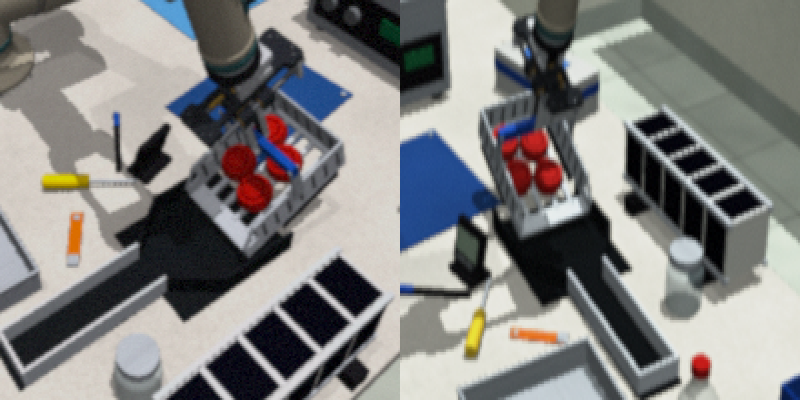

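move_arm:
  series:
    - {"tx":-0.002,"ty":0.005,"tz":0,"rx":5,"ry":0,"rz":0,"fingers":1}
    - {"tx":-0.002,"ty":0.001,"tz":0,"rx":7,"ry":0,"rz":0,"fingers":1}
    - {"tx":-0.002,"ty":-0.002,"tz":0,"rx":9,"ry":0,"rz":0,"fingers":1}
    - {"tx":-0.002,"ty":-0.006,"tz":0,"rx":11,"ry":0,"rz":0,"fingers":1}
    - {"tx":-0.002,"ty":-0.012,"tz":0,"rx":12,"ry":0,"rz":0,"fingers":1}
    - {"tx":-0.002,"ty":-0.018,"tz":0.001,"rx":13,"ry":0,"rz":0,"fingers":1}
    - {"tx":-0.002,"ty":-0.025,"tz":0.003,"rx":14,"ry":0,"rz":0,"fingers":1}
    - {"tx":-0.002,"ty":-0.032,"tz":0.005,"rx":15,"ry":0,"rz":0,"fingers":1}

```text
t: 12.62
tool_pos: [0.6325, 0.1969, 0.1659]
ee_rot: [-2.477, -0.0, -0.052]
contact_force: [0.8, 0.3, -7.0]
width: 0.0119
gripper_force: 30.0
```

Run:
```python
from h import *
T=tool(); print(T.round(3), telemetry.state()["contact_force"])
G=T[:3,:3]@np.array([0,.115,.0985-.0188])+T[:3,3]; print("lip",intray(G))
a=viewer.camera("scene")["frame"][90:290,180:400,::-1]; b=viewer.camera("side")["frame"][90:240,200:400,::-1]
cv2.imwrite("pics/s7.png",np.hstack([cv2.resize(x,(400,400),interpolation=3) for x in (a,b)]))
```

```text
[[ 0.999 -0.041  0.032  0.633]
 [-0.052 -0.786  0.616  0.197]
 [ 0.    -0.617 -0.787  0.166]
 [ 0.     0.     0.     1.   ]] [ 0.75953472  0.31240115 -6.95380257]
lip [-0.10966584 -0.00075664  0.03228534]
```

View pics/s7.png

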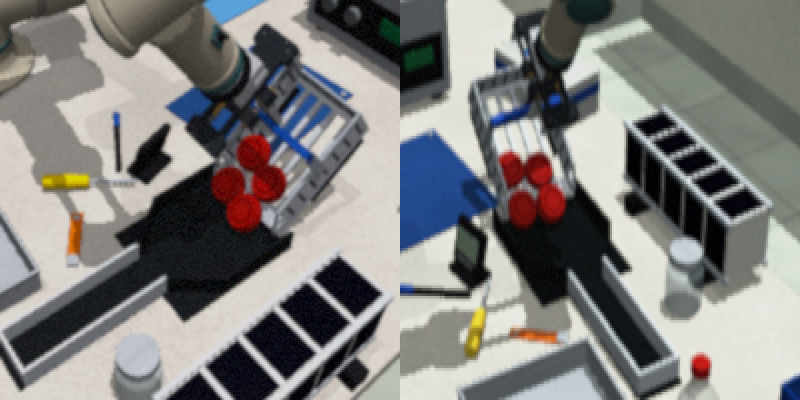

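move_arm:
  series:
    - {"tx":0,"ty":0.006,"tz":-0.005,"rx":0,"ry":0,"rz":0,"fingers":1}
    - {"tx":0,"ty":0.014,"tz":-0.011,"rx":0,"ry":0,"rz":0,"fingers":1}
    - {"tx":0,"ty":0.02,"tz":-0.016,"rx":0,"ry":0,"rz":0,"fingers":1}
    - {"tx":0,"ty":0.02,"tz":-0.016,"rx":0,"ry":0,"rz":0,"fingers":1}

```text
t: 13.22
tool_pos: [0.6315, 0.1693, 0.1659]
ee_rot: [-2.479, -0.001, -0.054]
contact_force: [-0.2, 0.8, -6.2]
width: 0.0114
gripper_force: 30.0
```

```bash
cat >> h.py <<'E'
def reds(save=None):
    c=viewer.camera("side"); f=c["frame"]; h=cv2.cvtColor(f,cv2.COLOR_RGB2HSV)
    m=cv2.inRange(h,(0,150,50),(6,255,255))|cv2.inRange(h,(174,150,50),(180,255,255))
    k,_,st,ce=cv2.connectedComponentsWithStats(m)
    for i in range(1,k):
        if st[i,4]>25: print("red",st[i].tolist(),ce[i].round(1),intray(plane("side",ce[i],.02)).round(3))
E
python3 - <<'E'
from h import *
T=tool();G=T[:3,:3]@np.array([0,.115,.0985-.0188])+T[:3,3]; print("lip",intray(G),telemetry.state()["contact_force"])
reds()
a=viewer.camera("scene")["frame"][90:290,180:400,::-1]; b=viewer.camera("side")["frame"][90:240,200:400,::-1]
cv2.imwrite("pics/s8.png",np.hstack([cv2.resize(x,(400,400),interpolation=3) for x in (a,b)]))
E
```

```text
lip [-0.08183832 -0.00047071  0.03235764] [-0.21939763  0.82750985 -6.2078356 ]
red [257, 155, 31, 29, 500] [271.5 168.3] [-0.107  0.007  0.02 ]
red [346, 223, 9, 9, 60] [350. 227.] [0.353 0.074 0.02 ]
```

View pics/s8.png

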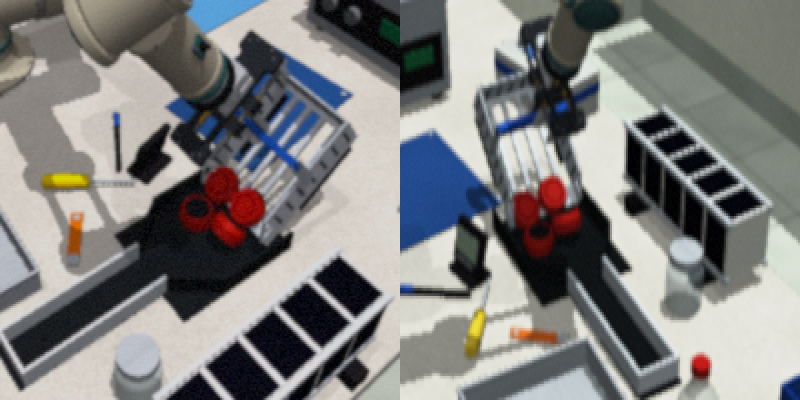

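move_arm:
  series:
    - {"tx":0,"ty":-0.008,"tz":0.006,"rx":1,"ry":0,"rz":0,"fingers":1}
    - {"tx":0,"ty":-0.02,"tz":0.015,"rx":2,"ry":0,"rz":0,"fingers":1}
    - {"tx":0,"ty":-0.032,"tz":0.024,"rx":2,"ry":0,"rz":0,"fingers":1}
    - {"tx":0,"ty":-0.04,"tz":0.03,"rx":2,"ry":0,"rz":0,"fingers":1}
    - {"tx":0,"ty":-0.044,"tz":0.031,"rx":2,"ry":0,"rz":0,"fingers":1}
    - {"tx":0,"ty":-0.044,"tz":0.031,"rx":2,"ry":0,"rz":0,"fingers":1}

```text
t: 14.12
tool_pos: [0.6339, 0.2247, 0.1689]
ee_rot: [-2.444, -0.001, -0.052]
contact_force: [0.5, -0.4, -5.6]
width: 0.0119
gripper_force: 30.0
```

Run:
```python
from h import *
T=tool();G=T[:3,:3]@np.array([0,.115,.0985-.0188])+T[:3,3]; print("lip",intray(G),telemetry.state()["contact_force"],T.round(3))
reds()
a=viewer.camera("scene")["frame"][90:290,180:400,::-1]; b=viewer.camera("side")["frame"][90:240,200:400,::-1]
cv2.imwrite("pics/s9.png",np.hstack([cv2.resize(x,(400,400),interpolation=3) for x in (a,b)]))
```

```text
lip [-0.1419391  -0.00051013  0.03391419] [ 0.45291612 -0.4114872  -5.59651262] [[ 0.999 -0.039  0.034  0.634]
 [-0.052 -0.765  0.642  0.225]
 [ 0.001 -0.643 -0.766  0.169]
 [ 0.     0.     0.     1.   ]]
red [254, 162, 38, 24, 516] [272.3 173.3] [-0.071 -0.007  0.02 ]
red [346, 223, 9, 9, 59] [350. 227.] [0.354 0.074 0.02 ]
```

View pics/s9.png

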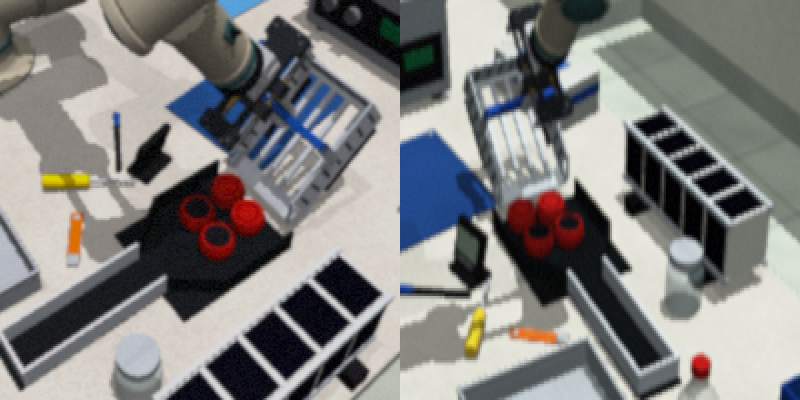

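Run:
```python
from h import *
R0=tool()[:3,:3]
for p,th in [((.634,.28,.20),40),((.634,.30,.26),30),((.56,.33,.27),0),((.451,.38,.27),0),((.451,.38,.13),0),((.451,.38,.105),0)]: print(p,rel(p,Rtool(th)))
```

```text
(0.634, 0.28, 0.2) [ -3.  -63.1  11.9   0.   -0.1  -0.1]
(0.634, 0.3, 0.26) [-4.00e+00 -1.17e+02 -2.12e+01 -1.00e+01 -1.00e-01 -1.00e-01]
(0.56, 0.33, 0.27) [-7.950e+01 -1.434e+02 -1.220e+01 -4.000e+01 -1.000e-01 -1.000e-01]
(0.451, 0.38, 0.27) [-1.910e+02 -1.773e+02  1.620e+01 -4.000e+01 -1.000e-01 -1.000e-01]
(0.451, 0.38, 0.13) [-1.910e+02 -8.730e+01  1.235e+02 -4.000e+01 -1.000e-01 -1.000e-01]
(0.451, 0.38, 0.105) [-1.911e+02 -7.130e+01  1.426e+02 -4.000e+01 -1.000e-01 -1.000e-01]
```

move_arm:
  series:
    - {"tx":-0.001,"ty":-0.025,"tz":0.005,"rx":0,"ry":0,"rz":0,"fingers":1}
    - {"tx":-0.003,"ty":-0.063,"tz":0.012,"rx":0,"ry":0,"rz":0,"fingers":1}
    - {"tx":-0.004,"ty":-0.117,"tz":-0.021,"rx":-8,"ry":0,"rz":0,"fingers":1}
    - {"tx":-0.03,"ty":-0.13,"tz":-0.02,"rx":-17,"ry":0,"rz":0,"fingers":1}
    - {"tx":-0.055,"ty":-0.14,"tz":-0.015,"rx":-26,"ry":0,"rz":0,"fingers":1}
    - {"tx":-0.08,"ty":-0.143,"tz":-0.012,"rx":-34,"ry":0,"rz":0,"fingers":1}
    - {"tx":-0.12,"ty":-0.155,"tz":-0.004,"rx":-40,"ry":0,"rz":0,"fingers":1}
    - {"tx":-0.16,"ty":-0.168,"tz":0.008,"rx":-40,"ry":0,"rz":0,"fingers":1}
    - {"tx":-0.191,"ty":-0.177,"tz":0.016,"rx":-40,"ry":0,"rz":0,"fingers":1}
    - {"tx":-0.191,"ty":-0.177,"tz":0.016,"rx":-40,"ry":0,"rz":0,"fingers":1}
    - {"tx":-0.191,"ty":-0.177,"tz":0.016,"rx":-40,"ry":0,"rz":0,"fingers":1}

```text
t: 15.65
tool_pos: [0.4508, 0.3799, 0.2701]
ee_rot: [-3.141, 0.001, -0.053]
contact_force: [0.4, -0.6, -4.7]
width: 0.0116
gripper_force: 30.0
```

Run:
```python
from h import *
print(rel((.451,.38,.13),Rtool(0)),rel((.451,.38,.105),Rtool(0)),telemetry.state()["joint_pos"].round(2),telemetry.state()["contact_force"])
b=viewer.camera("side")["frame"][:,:,::-1]; a=viewer.camera("scene")["frame"][:,:,::-1]
cv2.imwrite("pics/a10.png",a);cv2.imwrite("pics/b10.png",b);reds()
```

```text
[  0.3   0.  140.1  -0.    0.   -0.2] [  0.3   0.  165.1  -0.    0.   -0.2] [0.58 0.27 1.35 0.   1.52 2.21] [ 0.3696557  -0.62723199 -4.73492848]
red [254, 162, 38, 24, 498] [273.9 173.5] [-0.067 -0.002  0.02 ]
red [346, 223, 9, 9, 61] [350. 227.] [0.354 0.074 0.02 ]
```

move_arm:
  series:
    - {"tx":0,"ty":0,"tz":0.05,"rx":0,"ry":0,"rz":0,"fingers":1}
    - {"tx":0,"ty":0,"tz":0.1,"rx":0,"ry":0,"rz":0,"fingers":1}
    - {"tx":0,"ty":0,"tz":0.14,"rx":0,"ry":0,"rz":0,"fingers":1}
    - {"tx":0,"ty":0,"tz":0.155,"rx":0,"ry":0,"rz":0,"fingers":1}
    - {"tx":0,"ty":0,"tz":0.161,"rx":0,"ry":0,"rz":0,"fingers":1}
    - {"tx":0,"ty":0,"tz":0.165,"rx":0,"ry":0,"rz":0,"fingers":1}
    - {"tx":0,"ty":0,"tz":0.165,"rx":0,"ry":0,"rz":0,"fingers":1}

```text
t: 16.68
tool_pos: [0.4552, 0.378, 0.1147]
ee_rot: [-3.141, -0.011, -0.052]
contact_force: [-4.9, -12.1, 36.6]
width: 0.0119
gripper_force: 30.0
```

move_arm:
  series:
    - {"tx":0,"ty":0,"tz":-0.008,"rx":0,"ry":0,"rz":0,"fingers":1}
    - {"tx":0,"ty":0,"tz":-0.008,"rx":0,"ry":0,"rz":0,"fingers":1}

```text
t: 16.92
tool_pos: [0.4518, 0.381, 0.1148]
ee_rot: [-3.138, -0.002, -0.054]
contact_force: [-0.9, 0.7, 7.1]
width: 0.0118
gripper_force: 30.0
```

Run:
```python
from h import *
s=telemetry.state();print(s["contact_force"],s["tool_pos"],s["width"])
a=viewer.camera("scene")["frame"][60:200,220:400,::-1]; b=viewer.camera("side")["frame"][90:240,140:340,::-1]
cv2.imwrite("pics/s11.png",np.hstack([cv2.resize(x,(400,400),interpolation=3) for x in (a,b)]))
```

```text
[-0.85058908  0.70286962  7.07602259] [0.4518331  0.38096481 0.1147815 ] 0.01176276145932769
```

View pics/s11.png

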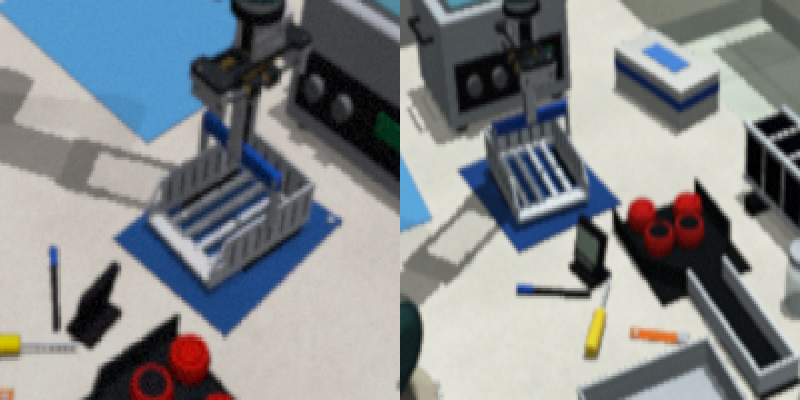

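move_arm:
  series:
    - {"tx":0,"ty":0,"tz":0,"rx":0,"ry":0,"rz":0,"fingers":0.3}
    - {"tx":0,"ty":0,"tz":0,"rx":0,"ry":0,"rz":0,"fingers":0.3}
    - {"tx":0,"ty":0,"tz":0,"rx":0,"ry":0,"rz":0,"fingers":0.3}
    - {"tx":0,"ty":0,"tz":0,"rx":0,"ry":0,"rz":0,"fingers":0.3}
    - {"tx":0,"ty":0,"tz":0,"rx":0,"ry":0,"rz":0,"fingers":0.3}
    - {"tx":0,"ty":0,"tz":0,"rx":0,"ry":0,"rz":0,"fingers":0.3}
    - {"tx":0,"ty":0,"tz":-0.02,"rx":0,"ry":0,"rz":0,"fingers":0.3}
    - {"tx":0,"ty":0,"tz":-0.07,"rx":0,"ry":0,"rz":0,"fingers":0.3}
    - {"tx":0,"ty":0,"tz":-0.13,"rx":0,"ry":0,"rz":0,"fingers":0.3}
    - {"tx":0.05,"ty":0.05,"tz":-0.19,"rx":0,"ry":0,"rz":0,"fingers":0.3}
    - {"tx":0.1,"ty":0.08,"tz":-0.22,"rx":0,"ry":0,"rz":0,"fingers":0.3}
    - {"tx":0.13,"ty":0.13,"tz":-0.22,"rx":0,"ry":0,"rz":0,"fingers":0.3}

```text
t: 18.52
tool_pos: [0.5624, 0.262, 0.3311]
ee_rot: [-3.139, -0.005, -0.05]
contact_force: [0.6, 0.4, -0.3]
width: 0.066
gripper_force: 0.0
```

move_arm:
  series:
    - {"tx":0.025,"ty":0.055,"tz":0,"rx":0,"ry":0,"rz":0,"fingers":0}
    - {"tx":0.05,"ty":0.11,"tz":0,"rx":0,"ry":0,"rz":0,"fingers":0}
    - {"tx":0.075,"ty":0.173,"tz":0,"rx":0,"ry":0,"rz":0,"fingers":0}
    - {"tx":0.075,"ty":0.173,"tz":0,"rx":0,"ry":0,"rz":0,"fingers":0}
    - {"tx":0.075,"ty":0.173,"tz":0,"rx":0,"ry":0,"rz":0,"fingers":0}

```text
t: 19.15
tool_pos: [0.6262, 0.0852, 0.3283]
ee_rot: [-3.141, 0.001, -0.053]
contact_force: [0.0, 0.8, 1.1]
width: 0.094
gripper_force: 0.0
```

```bash
cat >> h.py <<'E'
def wcaps(c,z=.019):
    h=cv2.cvtColor(c["frame"],cv2.COLOR_RGB2HSV)
    m=cv2.inRange(h,(0,150,50),(6,255,255))|cv2.inRange(h,(174,150,50),(180,255,255))
    cs,_=cv2.findContours(m,cv2.RETR_EXTERNAL,cv2.CHAIN_APPROX_NONE)
    for k in cs:
        if cv2.contourArea(k)>200:
            e=cv2.fitEllipse(k); print("cap?",np.round(e[0],1),np.round(e[1],1),round(cv2.contourArea(k)),intray(wplane(c,e[0],z)).round(3))
E
python3 - <<'E'
from h import *
c=wrist(); np.savez("w12.npz",**c); wcaps(c)
w=c["frame"][...,::-1]; b=viewer.camera("side")["frame"][80:200,140:300,::-1]
cv2.imwrite("pics/s12.png",np.hstack([cv2.resize(w,(400,300)),cv2.resize(b,(400,300),interpolation=3)]))
s=telemetry.state();print(s["tool_pos"],s["joint_pos"].round(2))
E
```

```text
cap? [217.9 181.4] [32.2 33.1] 832 [-0.108 -0.04   0.019]
cap? [247.1 151. ] [56.8 83.9] 2742 [-0.055  0.014  0.019]
[0.62584081 0.08667932 0.3286677 ] [0.03 0.33 1.13 0.   1.68 1.65]
```

View pics/s12.png

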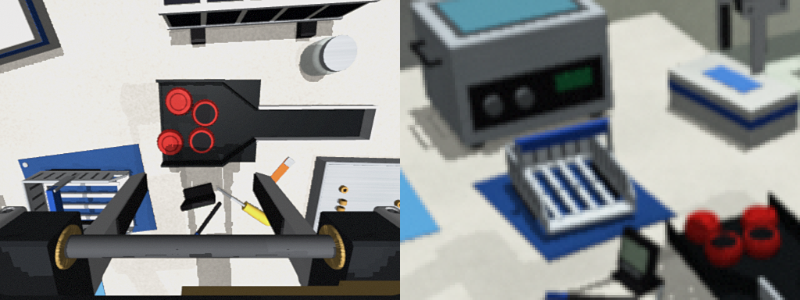

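All four caps lie flat on the sorting area (left half px ~ (179,102),(205,113),(170,143),(201,141)), and the basket stands upright on the blue mat.

```bash
cat >> h.py <<'E'
def wdt(c,z=.019,r=10,pr=True):
    h=cv2.cvtColor(c["frame"],cv2.COLOR_RGB2HSV)
    m=cv2.inRange(h,(0,150,50),(6,255,255))|cv2.inRange(h,(174,150,50),(180,255,255))
    m=cv2.morphologyEx(m,cv2.MORPH_CLOSE,np.ones((3,3)))
    cs,_=cv2.findContours(m,cv2.RETR_EXTERNAL,cv2.CHAIN_APPROX_NONE); f=np.zeros_like(m); cv2.drawContours(f,cs,-1,255,-1)
    d=cv2.GaussianBlur(cv2.distanceTransform(f,cv2.DIST_L2,5),(5,5),0); pk=(d==cv2.dilate(d,np.ones((21,21))))&(d>r)
    out=[]
    for v,u in np.argwhere(pk):
        P=wplane(c,(u,v),z); out.append(P)
        if pr: print("cap",(u,v),d[v,u].round(1),"tray",intray(P)[:2].round(4),"world",P[:2].round(4))
    return out
E
python3 - <<'E'
from h import *
c=dict(np.load("w12.npz")); wdt(c)
# tray check: gold points
for n,p,z in [("rear-left top",(160,82),.037),("mouthU",(258,106),.037),("mouthD",(258,137),.037),("endU",(375,106),.037),("endD",(373,138),.037)]: print(n,intray(wplane(c,np.array(p)*1.28,z)).round(3))
E
```

```text
cap (np.int64(229), np.int64(129)) 16.6 tray [-0.0853  0.0518] world [0.6818 0.1288]
cap (np.int64(262), np.int64(144)) 16.3 tray [-0.0291  0.0261] world [0.6534 0.0738]
cap (np.int64(258), np.int64(179)) 15.5 tray [-0.0363 -0.036 ] world [0.5917 0.0839]
cap (np.int64(218), np.int64(181)) 15.3 tray [-0.1081 -0.0392] world [0.5919 0.1559]
rear-left top [-0.121  0.091  0.037]
mouthU [0.083 0.041 0.037]
mouthD [ 0.088 -0.026  0.037]
endU [0.331 0.039 0.037]
endD [ 0.341 -0.03   0.037]
```

Run:
```python
from h import *
c=dict(np.load("w12.npz")); g=cv2.cvtColor(c["frame"],cv2.COLOR_RGB2GRAY)
for u in (350,400,440):
    print(u,list(zip(range(126,186),g[126:186,u].tolist())))
```

```text
350 [(126, 231), (127, 232), (128, 234), (129, 230), (130, 229), (131, 229), (132, 234), (133, 235), (134, 183), (135, 113), (136, 185), (137, 242), (138, 243), (139, 244), (140, 70), (141, 12), (142, 44), (143, 43), (144, 42), (145, 42), (146, 43), (147, 42), (148, 41), (149, 42), (150, 40), (151, 40), (152, 43), (153, 40), (154, 39), (155, 41), (156, 41), (157, 39), (158, 39), (159, 37), (160, 35), (161, 42), (162, 42), (163, 41), (164, 42), (165, 39), (166, 41), (167, 43), (168, 38), (169, 39), (170, 40), (171, 40), (172, 36), (173, 34), (174, 28), (175, 53), (176, 103), (177, 102), (178, 94), (179, 140), (180, 246), (181, 238), (182, 234), (183, 235), (184, 233), (185, 235)]
400 [(126, 235), (127, 234), (128, 233), (129, 227), (130, 228), (131, 231), (132, 233), (133, 217), (134, 111), (135, 136), (136, 244), (137, 241), (138, 240), (139, 191), (140, 52), (141, 16), (142, 31), (143, 36), (144, 33), (145, 32), (146, 36), (147, 41), (148, 38), (149, 36), (150, 31), (151, 39), (152, 36), (153, 37), (154, 36), (155, 34), (156, 37), (157, 36), (158, 34), (159, 34), (160, 36), (161, 40
[... 265 characters left out ...]
(185, 233)]
440 [(126, 234), (127, 235), (128, 234), (129, 234), (130, 234), (131, 234), (132, 234), (133, 225), (134, 111), (135, 158), (136, 243), (137, 242), (138, 241), (139, 137), (140, 33), (141, 23), (142, 29), (143, 30), (144, 31), (145, 32), (146, 33), (147, 32), (148, 33), (149, 34), (150, 33), (151, 30), (152, 35), (153, 31), (154, 32), (155, 32), (156, 36), (157, 32), (158, 30), (159, 32), (160, 30), (161, 35), (162, 28), (163, 32), (164, 33), (165, 36), (166, 32), (167, 32), (168, 33), (169, 32), (170, 30), (171, 31), (172, 31), (173, 31), (174, 37), (175, 75), (176, 105), (177, 101), (178, 115), (179, 191), (180, 242), (181, 238), (182, 235), (183, 234), (184, 234), (185, 234)]
```

```bash
cat >> h.py <<'E'
def rt(phi): return Rtool(0,TY+np.pi/2+np.radians(phi))
E
python3 - <<'E'
from h import *
c=dict(np.load("w12.npz"))
for u in (350,400,440):
    a=intray(wplane(c,(u,139.8 if u<440 else 139.3),.037)); b=intray(wplane(c,(u,174.8),.037)); print(u,a.round(4),b.round(4),(a[1]+b[1])/2)
for z in (.09,.009): print(rel(tray(-.0291,.0261,z),rt(30)))
E
```

```text
350 [0.1166 0.034  0.037 ] [ 0.1217 -0.0254  0.037 ] 0.004289372056528153
400 [0.1994 0.0334 0.037 ] [ 0.2075 -0.026   0.037 ] 0.0037315417990221016
440 [0.2656 0.0338 0.037 ] [ 0.2761 -0.0264  0.037 ] 0.003695002075662904
[ 28.2  11.6 238.7  -0.   -0.  -30.2]
[ 28.2  11.7 319.7  -0.   -0.  -30.2]
```

move_arm:
  series:
    - {"tx":0.01,"ty":0.004,"tz":0.05,"rx":0,"ry":0,"rz":-10,"fingers":0}
    - {"tx":0.02,"ty":0.008,"tz":0.11,"rx":0,"ry":0,"rz":-20,"fingers":0}
    - {"tx":0.028,"ty":0.0115,"tz":0.17,"rx":0,"ry":0,"rz":-30,"fingers":0}
    - {"tx":0.028,"ty":0.0115,"tz":0.23,"rx":0,"ry":0,"rz":-30,"fingers":0}
    - {"tx":0.028,"ty":0.0115,"tz":0.238,"rx":0,"ry":0,"rz":-30,"fingers":0}
    - {"tx":0.028,"ty":0.0115,"tz":0.238,"rx":0,"ry":0,"rz":-30,"fingers":0}

```text
t: 20.0
tool_pos: [0.6544, 0.0736, 0.0919]
ee_rot: [3.141, -0.002, 0.473]
contact_force: [0.7, -0.4, 0.1]
width: 0.0941
gripper_force: 0.0
```

Run:
```python
from h import *
c=wrist(); wdt(c,r=14); print(rel(tray(-.0291,.0261,.009),rt(30)),tool()[:3,3])
cv2.imwrite("pics/w13.png",c["frame"][...,::-1]); np.savez("w13.npz",**c)
```

```text
cap (np.int64(214), np.int64(149)) 32.0 tray [-0.0859  0.0513] world [0.6813 0.1294]
cap (np.int64(255), np.int64(203)) 30.2 tray [-0.0288  0.0253] world [0.6526 0.0735]
cap (np.int64(141), np.int64(217)) 23.4 tray [-0.1169 -0.0413] world [0.5902 0.1647]
cap (np.int64(217), np.int64(251)) 28.8 tray [-0.0367 -0.0371] world [0.5906 0.0844]
[-1.9 -1.6 84.2  0.1 -0.2 -0.2] [0.65547658 0.07330828 0.09320807]
```

move_arm:
  series:
    - {"tx":-0.002,"ty":-0.001,"tz":0.04,"rx":0,"ry":0,"rz":0,"fingers":0}
    - {"tx":-0.002,"ty":-0.001,"tz":0.07,"rx":0,"ry":0,"rz":0,"fingers":0}
    - {"tx":-0.002,"ty":-0.001,"tz":0.082,"rx":0,"ry":0,"rz":0,"fingers":0}
    - {"tx":-0.002,"ty":-0.001,"tz":0.083,"rx":0,"ry":0,"rz":0,"fingers":0}
    - {"tx":-0.002,"ty":-0.001,"tz":0.083,"rx":0,"ry":0,"rz":0,"fingers":1}
    - {"tx":-0.002,"ty":-0.001,"tz":0.083,"rx":0,"ry":0,"rz":0,"fingers":1}
    - {"tx":-0.002,"ty":-0.001,"tz":0.083,"rx":0,"ry":0,"rz":0,"fingers":1}
    - {"tx":-0.002,"ty":-0.001,"tz":0.083,"rx":0,"ry":0,"rz":0,"fingers":1}
    - {"tx":-0.002,"ty":-0.001,"tz":0.083,"rx":0,"ry":0,"rz":0,"fingers":1}
    - {"tx":-0.002,"ty":-0.001,"tz":0.083,"rx":0,"ry":0,"rz":0,"fingers":1}

```text
t: 21.3
tool_pos: [0.6516, 0.0723, 0.0079]
ee_rot: [3.141, -0.001, 0.471]
contact_force: [0.2, 0.4, 3.5]
width: 0.0582
gripper_force: 30.0
```

Run:
```python
from h import *
for x,z in ((-.03,.08),(.275,.08),(.275,.04),(.275,.0095)): print(rel(tray(x,0.0005,z),rt(0)))
```

```text
[-19.5 -14.  -72.1   0.   -0.   29.7]
[-170.5  251.   -72.1    0.    -0.    29.7]
[-170.5  251.   -32.1    0.    -0.    29.7]
[-170.6  251.    -1.6    0.    -0.    29.7]
```

move_arm:
  series:
    - {"tx":0,"ty":0,"tz":-0.035,"rx":0,"ry":0,"rz":0,"fingers":1}
    - {"tx":0,"ty":0,"tz":-0.072,"rx":0,"ry":0,"rz":0,"fingers":1}
    - {"tx":-0.02,"ty":0.015,"tz":-0.072,"rx":0,"ry":0,"rz":10,"fingers":1}
    - {"tx":-0.05,"ty":0.06,"tz":-0.072,"rx":0,"ry":0,"rz":20,"fingers":1}
    - {"tx":-0.08,"ty":0.105,"tz":-0.072,"rx":0,"ry":0,"rz":29.7,"fingers":1}
    - {"tx":-0.11,"ty":0.155,"tz":-0.072,"rx":0,"ry":0,"rz":29.7,"fingers":1}
    - {"tx":-0.14,"ty":0.205,"tz":-0.072,"rx":0,"ry":0,"rz":29.7,"fingers":1}
    - {"tx":-0.1705,"ty":0.251,"tz":-0.072,"rx":0,"ry":0,"rz":29.7,"fingers":1}
    - {"tx":-0.1705,"ty":0.251,"tz":-0.072,"rx":0,"ry":0,"rz":29.7,"fingers":1}
    - {"tx":-0.1705,"ty":0.251,"tz":-0.072,"rx":0,"ry":0,"rz":29.7,"fingers":1}

```text
t: 22.55
tool_pos: [0.613, -0.2283, 0.0789]
ee_rot: [-3.14, 0.001, -0.048]
contact_force: [-0.2, 0.4, -0.6]
width: 0.0582
gripper_force: 30.0
```

Run:
```python
from h import *
s=telemetry.state(); print(intray(s["tool_pos"]),s["width"],s["gripper_force"],rel(tray(.275,.0005,.0095),rt(0)))
c=wrist();np.savez("w14.npz",**c);wdt(c,z=.08+.01,r=14)
cv2.imwrite("pics/w14.png",np.hstack([cv2.resize(c["frame"][...,::-1],(500,375)),cv2.resize(viewer.camera("scene")["frame"][140:300,150:310,::-1],(300,375),interpolation=3)]))
```

```text
[ 2.74583765e-01 -1.42360903e-04  7.88626462e-02] 0.058182391790798586 29.99998116865754 [ 0.7  0.5 69.4 -0.1  0.1 -0.1]
cap (np.int64(256), np.int64(238)) 43.6 tray [0.2745 0.0014] world [ 0.6145 -0.2283]
```

View pics/w14.png

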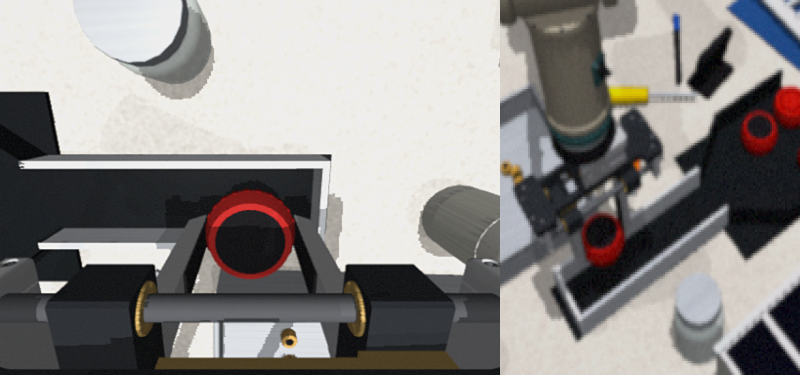

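Run:
```python
from h import *
c=dict(np.load("w14.npz")); g=cv2.cvtColor(c["frame"],cv2.COLOR_RGB2GRAY)
for u in (120,160):
    p=g[150:265,u].astype(int); d=np.diff(p); 
    for i in np.where(abs(d)>25)[0]: print(u,150+i+.5,p[i],p[i+1],"y@.037",intray(wplane(c,(u,150.5+i),.037))[1].round(4),"y@.005",intray(wplane(c,(u,150.5+i),.005))[1].round(4))
```

```text
120 157.5 229 98 y@.037 0.0462 y@.005 0.0412
120 164.5 127 228 y@.037 0.0406 y@.005 0.0348
120 171.5 243 197 y@.037 0.0349 y@.005 0.0282
120 172.5 197 58 y@.037 0.0341 y@.005 0.0273
120 173.5 58 27 y@.037 0.0332 y@.005 0.0263
120 232.5 37 64 y@.037 -0.0184 y@.005 -0.0328
120 233.5 64 105 y@.037 -0.0194 y@.005 -0.0339
120 247.5 83 145 y@.037 -0.0326 y@.005 -0.0491
120 248.5 145 249 y@.037 -0.0336 y@.005 -0.0502
160 157.5 232 114 y@.037 0.0462 y@.005 0.0411
160 163.5 100 131 y@.037 0.0414 y@.005 0.0356
160 164.5 131 230 y@.037 0.0405 y@.005 0.0347
160 171.5 244 200 y@.037 0.0348 y@.005 0.0282
160 172.5 200 63 y@.037 0.034 y@.005 0.0272
160 173.5 63 27 y@.037 0.0332 y@.005 0.0263
160 232.5 35 64 y@.037 -0.0184 y@.005 -0.0328
160 233.5 64 108 y@.037 -0.0194 y@.005 -0.0339
160 248.5 105 178 y@.037 -0.0336 y@.005 -0.0502
```

move_arm:
  series:
    - {"tx":0,"ty":0,"tz":0.03,"rx":0,"ry":0,"rz":0,"fingers":1}
    - {"tx":0,"ty":0,"tz":0.055,"rx":0,"ry":0,"rz":0,"fingers":1}
    - {"tx":0,"ty":0,"tz":0.066,"rx":0,"ry":0,"rz":0,"fingers":1}
    - {"tx":0,"ty":0,"tz":0.069,"rx":0,"ry":0,"rz":0,"fingers":1}
    - {"tx":0,"ty":0,"tz":0.069,"rx":0,"ry":0,"rz":0,"fingers":1}
    - {"tx":0,"ty":0,"tz":0.069,"rx":0,"ry":0,"rz":0,"fingers":0.25}
    - {"tx":0,"ty":0,"tz":0.069,"rx":0,"ry":0,"rz":0,"fingers":0.25}
    - {"tx":0,"ty":0,"tz":0.069,"rx":0,"ry":0,"rz":0,"fingers":0.25}
    - {"tx":0,"ty":0,"tz":0.02,"rx":0,"ry":0,"rz":0,"fingers":0.25}
    - {"tx":0,"ty":0,"tz":-0.03,"rx":0,"ry":0,"rz":0,"fingers":0.25}
    - {"tx":0,"ty":0,"tz":-0.06,"rx":0,"ry":0,"rz":0,"fingers":0.25}
    - {"tx":0,"ty":0,"tz":-0.06,"rx":0,"ry":0,"rz":0,"fingers":0.25}

```text
t: 24.15
tool_pos: [0.6152, -0.2296, 0.1426]
ee_rot: [3.139, -0.006, -0.047]
contact_force: [1.0, 0.3, 0.3]
width: 0.0707
gripper_force: 0.0
```

Run:
```python
from h import *
c=wrist();wdt(c,r=12)
for z in (.11,.009): print(rel(tray(-.0367,-.0371,z),rt(0)))
```

```text
cap (np.int64(255), np.int64(188)) 24.4 tray [0.2749 0.002 ] world [ 0.6151 -0.2287]
cap (np.int64(0), np.int64(220)) 16.4 tray [-0.0199 -0.0358] world [0.5911 0.0675]
[-3.79e+01 -3.12e+02  2.99e+01  1.00e-01 -1.00e-01 -0.00e+00]
[-3.810e+01 -3.121e+02  1.309e+02  1.000e-01 -1.000e-01 -0.000e+00]
```

move_arm:
  series:
    - {"tx":-0.005,"ty":-0.05,"tz":0,"rx":0,"ry":0,"rz":0,"fingers":0.15}
    - {"tx":-0.01,"ty":-0.11,"tz":0,"rx":0,"ry":0,"rz":10,"fingers":0.15}
    - {"tx":-0.02,"ty":-0.17,"tz":0,"rx":0,"ry":0,"rz":20,"fingers":0.15}
    - {"tx":-0.03,"ty":-0.23,"tz":0.01,"rx":0,"ry":0,"rz":30,"fingers":0.15}
    - {"tx":-0.038,"ty":-0.28,"tz":0.03,"rx":0,"ry":0,"rz":40,"fingers":0.15}
    - {"tx":-0.038,"ty":-0.312,"tz":0.04,"rx":0,"ry":0,"rz":40,"fingers":0.15}
    - {"tx":-0.038,"ty":-0.312,"tz":0.05,"rx":0,"ry":0,"rz":40,"fingers":0.15}
    - {"tx":-0.038,"ty":-0.312,"tz":0.05,"rx":0,"ry":0,"rz":40,"fingers":0.15}

```text
t: 25.2
tool_pos: [0.5886, 0.084, 0.0873]
ee_rot: [3.138, 0.003, -0.745]
contact_force: [-1.2, -0.6, -0.1]
width: 0.0798
gripper_force: 0.0
```

Run:
```python
from h import *
c=wrist();P=wdt(c,r=14)
t=min(P,key=lambda p:np.hypot(*(intray(p)[:2]-[-.0367,-.0371])));t[2]=.009; print(rel(t,rt(-40)),telemetry.state()["tool_pos"],telemetry.state()["width"])
```

```text
cap (np.int64(147), np.int64(162)) 32.8 tray [-0.0864  0.0523] world [0.6823 0.1298]
cap (np.int64(254), np.int64(201)) 30.7 tray [-0.0369 -0.037 ] world [0.5908 0.0846]
cap (np.int64(213), np.int64(253)) 16.6 tray [-0.1023 -0.0521] world [0.5788 0.1506]
[ 0.3 -1.8 79.2  0.1  0.1 -0. ] [0.58947117 0.08355261 0.08821718] 0.07968600300766193
```

move_arm:
  series:
    - {"tx":0,"ty":-0.002,"tz":0.04,"rx":0,"ry":0,"rz":0,"fingers":0.15}
    - {"tx":0,"ty":-0.002,"tz":0.07,"rx":0,"ry":0,"rz":0,"fingers":0.15}
    - {"tx":0,"ty":-0.002,"tz":0.078,"rx":0,"ry":0,"rz":0,"fingers":0.15}
    - {"tx":0,"ty":-0.002,"tz":0.078,"rx":0,"ry":0,"rz":0,"fingers":0.15}
    - {"tx":0,"ty":-0.002,"tz":0.078,"rx":0,"ry":0,"rz":0,"fingers":1}
    - {"tx":0,"ty":-0.002,"tz":0.078,"rx":0,"ry":0,"rz":0,"fingers":1}
    - {"tx":0,"ty":-0.002,"tz":0.078,"rx":0,"ry":0,"rz":0,"fingers":1}
    - {"tx":0,"ty":-0.002,"tz":0.078,"rx":0,"ry":0,"rz":0,"fingers":1}
    - {"tx":0,"ty":-0.002,"tz":0.04,"rx":0,"ry":0,"rz":0,"fingers":1}
    - {"tx":0,"ty":-0.002,"tz":0.01,"rx":0,"ry":0,"rz":0,"fingers":1}
    - {"tx":0,"ty":-0.002,"tz":0.01,"rx":0,"ry":0,"rz":0,"fingers":1}

```text
t: 26.62
tool_pos: [0.5934, 0.0865, 0.0816]
ee_rot: [-3.138, -0.004, -0.745]
contact_force: [-0.6, 0.2, -1.4]
width: 0.0589
gripper_force: 30.0
```

Run:
```python
from h import *
print(telemetry.state()["width"],telemetry.state()["tool_pos"])
for x,z in ((.185,.08),(.185,.0095)): print(rel(tray(x,0,z),rt(0)))
```

```text
0.05892798942192604 [0.59342562 0.08648634 0.08164882]
[ 1.703e+02  1.494e+02  1.700e+00 -1.000e-01 -3.000e-01 -4.000e+01]
[ 1.700e+02  1.497e+02  7.220e+01 -1.000e-01 -3.000e-01 -4.000e+01]
```

move_arm:
  series:
    - {"tx":0.03,"ty":0.027,"tz":0,"rx":0,"ry":0,"rz":-8,"fingers":1}
    - {"tx":0.065,"ty":0.057,"tz":0,"rx":0,"ry":0,"rz":-18,"fingers":1}
    - {"tx":0.1,"ty":0.088,"tz":0,"rx":0,"ry":0,"rz":-28,"fingers":1}
    - {"tx":0.14,"ty":0.123,"tz":0,"rx":0,"ry":0,"rz":-38,"fingers":1}
    - {"tx":0.17,"ty":0.1495,"tz":0.001,"rx":0,"ry":0,"rz":-40,"fingers":1}
    - {"tx":0.17,"ty":0.1495,"tz":0.001,"rx":0,"ry":0,"rz":-40,"fingers":1}
    - {"tx":0.17,"ty":0.1495,"tz":0.001,"rx":0,"ry":0,"rz":-40,"fingers":1}

```text
t: 27.5
tool_pos: [0.614, -0.138, 0.077]
ee_rot: [-3.14, 0.003, -0.048]
contact_force: [0.6, -0.2, -0.5]
width: 0.0583
gripper_force: 30.0
```

Run:
```python
from h import *
c=wrist();wdt(c,z=.09,r=14);print(telemetry.state()["width"],intray(telemetry.state()["tool_pos"]),rel(tray(.185,0,.0095),rt(0)))
```

```text
cap (np.int64(360), np.int64(201)) 31.2 tray [0.2491 0.0243] world [ 0.6386 -0.2039]
cap (np.int64(256), np.int64(236)) 42.2 tray [0.1843 0.0005] world [ 0.6179 -0.1381]
0.058551868603334396 [ 0.1839832  -0.00315159  0.07739505] [ 3.3  1.1 67.9 -0.1  0.1  0. ]
```

move_arm:
  series:
    - {"tx":0,"ty":0.001,"tz":0.03,"rx":0,"ry":0,"rz":0,"fingers":1}
    - {"tx":0,"ty":0.001,"tz":0.055,"rx":0,"ry":0,"rz":0,"fingers":1}
    - {"tx":0,"ty":0.001,"tz":0.066,"rx":0,"ry":0,"rz":0,"fingers":1}
    - {"tx":0,"ty":0.001,"tz":0.068,"rx":0,"ry":0,"rz":0,"fingers":1}
    - {"tx":0,"ty":0.001,"tz":0.068,"rx":0,"ry":0,"rz":0,"fingers":1}
    - {"tx":0,"ty":0.001,"tz":0.068,"rx":0,"ry":0,"rz":0,"fingers":0.25}
    - {"tx":0,"ty":0.001,"tz":0.068,"rx":0,"ry":0,"rz":0,"fingers":0.25}
    - {"tx":0,"ty":0.001,"tz":0.068,"rx":0,"ry":0,"rz":0,"fingers":0.25}
    - {"tx":0,"ty":0.001,"tz":0.02,"rx":0,"ry":0,"rz":0,"fingers":0.25}
    - {"tx":0,"ty":0.001,"tz":-0.03,"rx":0,"ry":0,"rz":0,"fingers":0.25}
    - {"tx":0,"ty":0.001,"tz":-0.06,"rx":0,"ry":0,"rz":0,"fingers":0.25}
    - {"tx":0,"ty":0.001,"tz":-0.06,"rx":0,"ry":0,"rz":0,"fingers":0.25}

```text
t: 29.05
tool_pos: [0.6169, -0.1407, 0.1413]
ee_rot: [3.14, -0.006, -0.047]
contact_force: [-0.1, -0.6, 0.5]
width: 0.0706
gripper_force: 0.0
```

Run:
```python
from h import *
c=wrist();wdt(c,r=12)
print(rel(tray(-.086,.0518,.10),rt(0)))
```

```text
cap (np.int64(0), np.int64(143)) 26.9 tray [-0.0861  0.0498] world [0.6798 0.1297]
cap (np.int64(335), np.int64(186)) 25.2 tray [0.275  0.0021] world [ 0.6152 -0.2288]
cap (np.int64(254), np.int64(189)) 25.1 tray [ 0.1848 -0.0012] world [ 0.6161 -0.1385]
cap (np.int64(0), np.int64(222)) 24.5 tray [-0.1084 -0.0403] world [0.5908 0.1562]
[ 5.350e+01 -2.725e+02  3.900e+01  0.000e+00 -1.000e-01 -0.000e+00]
```

move_arm:
  series:
    - {"tx":0.01,"ty":-0.05,"tz":0,"rx":0,"ry":0,"rz":0,"fingers":0.15}
    - {"tx":0.022,"ty":-0.11,"tz":0,"rx":0,"ry":0,"rz":0,"fingers":0.15}
    - {"tx":0.034,"ty":-0.17,"tz":0,"rx":0,"ry":0,"rz":0,"fingers":0.15}
    - {"tx":0.045,"ty":-0.225,"tz":0.02,"rx":0,"ry":0,"rz":0,"fingers":0.15}
    - {"tx":0.0535,"ty":-0.2725,"tz":0.039,"rx":0,"ry":0,"rz":0,"fingers":0.15}
    - {"tx":0.0535,"ty":-0.2725,"tz":0.05,"rx":0,"ry":0,"rz":0,"fingers":0.15}
    - {"tx":0.0535,"ty":-0.2725,"tz":0.05,"rx":0,"ry":0,"rz":0,"fingers":0.15}

```text
t: 29.98
tool_pos: [0.6793, 0.129, 0.0854]
ee_rot: [3.14, 0.006, -0.047]
contact_force: [0.3, -1.4, 0.1]
width: 0.0799
gripper_force: 0.0
```

Run:
```python
from h import *
c=wrist();P=wdt(c,r=14)
t=min(P,key=lambda p:np.hypot(*(intray(p)[:2]-[-.086,.0518])));t[2]=.012; print(rel(t,rt(0)),telemetry.state()["tool_pos"],telemetry.state()["width"])
```

```text
cap (np.int64(256), np.int64(201)) 31.0 tray [-0.0855  0.0511] world [0.6811 0.129 ]
cap (np.int64(511), np.int64(248)) 15.2 tray [0.1618 0.0031] world [ 0.6215 -0.1158]
cap (np.int64(233), np.int64(279)) 20.2 tray [-0.1085 -0.0311] world [0.6    0.1559]
[ 1.1 -0.6 74.8  0.1  0.2 -0. ] [0.68017879 0.1284893  0.08679789] 0.07996850195427997
```

move_arm:
  series:
    - {"tx":0.001,"ty":0,"tz":0.04,"rx":0,"ry":0,"rz":0,"fingers":0.15}
    - {"tx":0.001,"ty":0,"tz":0.065,"rx":0,"ry":0,"rz":0,"fingers":0.15}
    - {"tx":0.001,"ty":0,"tz":0.074,"rx":0,"ry":0,"rz":0,"fingers":0.15}
    - {"tx":0.001,"ty":0,"tz":0.074,"rx":0,"ry":0,"rz":0,"fingers":0.15}
    - {"tx":0.001,"ty":0,"tz":0.074,"rx":0,"ry":0,"rz":0,"fingers":1}
    - {"tx":0.001,"ty":0,"tz":0.074,"rx":0,"ry":0,"rz":0,"fingers":1}
    - {"tx":0.001,"ty":0,"tz":0.074,"rx":0,"ry":0,"rz":0,"fingers":1}
    - {"tx":0.001,"ty":0,"tz":0.074,"rx":0,"ry":0,"rz":0,"fingers":1}
    - {"tx":0.001,"ty":0,"tz":0.04,"rx":0,"ry":0,"rz":0,"fingers":1}
    - {"tx":0.001,"ty":0,"tz":0.005,"rx":0,"ry":0,"rz":0,"fingers":1}
    - {"tx":0.001,"ty":0,"tz":0.005,"rx":0,"ry":0,"rz":0,"fingers":1}

```text
t: 31.4
tool_pos: [0.6844, 0.1301, 0.0864]
ee_rot: [-3.141, -0.006, -0.047]
contact_force: [-0.8, -0.4, -0.8]
width: 0.0583
gripper_force: 30.0
```

Run:
```python
from h import *
c=wrist();wdt(c,z=.09,r=14);print(telemetry.state()["width"],telemetry.state()["tool_pos"])
for x,z in ((.10,.08),(.10,.013)): print(rel(tray(x,0.0,z),rt(0)))
```

```text
cap (np.int64(256), np.int64(239)) 42.2 tray [-0.0868  0.0517] world [0.6817 0.1303]
0.058711458517777156 [0.68283248 0.12990405 0.08420712]
[-5.280e+01  1.865e+02  4.000e+00 -0.000e+00 -1.000e-01  0.000e+00]
[-5.300e+01  1.865e+02  7.100e+01 -0.000e+00 -1.000e-01  0.000e+00]
```

move_arm:
  series:
    - {"tx":-0.015,"ty":0.05,"tz":0.003,"rx":0,"ry":0,"rz":0,"fingers":1}
    - {"tx":-0.03,"ty":0.11,"tz":0.003,"rx":0,"ry":0,"rz":0,"fingers":1}
    - {"tx":-0.052,"ty":0.165,"tz":0.003,"rx":0,"ry":0,"rz":0,"fingers":1}
    - {"tx":-0.052,"ty":0.1865,"tz":0.003,"rx":0,"ry":0,"rz":0,"fingers":1}
    - {"tx":-0.052,"ty":0.1865,"tz":0.003,"rx":0,"ry":0,"rz":0,"fingers":1}
    - {"tx":-0.052,"ty":0.1865,"tz":0.035,"rx":0,"ry":0,"rz":0,"fingers":1}
    - {"tx":-0.052,"ty":0.1865,"tz":0.06,"rx":0,"ry":0,"rz":0,"fingers":1}
    - {"tx":-0.052,"ty":0.1865,"tz":0.07,"rx":0,"ry":0,"rz":0,"fingers":1}
    - {"tx":-0.052,"ty":0.1865,"tz":0.071,"rx":0,"ry":0,"rz":0,"fingers":1}

```text
t: 32.58
tool_pos: [0.621, -0.0517, 0.0136]
ee_rot: [-3.14, 0.002, -0.045]
contact_force: [-5.1, 1.3, 14.3]
width: 0.0587
gripper_force: 30.0
```

move_arm:
  series:
    - {"tx":0,"ty":0,"tz":0,"rx":0,"ry":0,"rz":0,"fingers":0.25}
    - {"tx":0,"ty":0,"tz":0,"rx":0,"ry":0,"rz":0,"fingers":0.25}
    - {"tx":0,"ty":0,"tz":0,"rx":0,"ry":0,"rz":0,"fingers":0.25}
    - {"tx":0,"ty":0,"tz":-0.05,"rx":0,"ry":0,"rz":0,"fingers":0.25}
    - {"tx":0,"ty":0,"tz":-0.1,"rx":0,"ry":0,"rz":0,"fingers":0.25}
    - {"tx":0,"ty":0,"tz":-0.13,"rx":0,"ry":0,"rz":0,"fingers":0.25}
    - {"tx":0,"ty":0,"tz":-0.13,"rx":0,"ry":0,"rz":0,"fingers":0.25}

```text
t: 33.45
tool_pos: [0.6236, -0.0544, 0.1451]
ee_rot: [3.141, -0.006, -0.047]
contact_force: [-0.2, 0.9, -0.4]
width: 0.0707
gripper_force: 0.0
```

Run:
```python
from h import *
c=wrist();wdt(c,r=12)
print(rel(tray(-.1085,-.0395,.10),rt(0)))
```

```text
cap (np.int64(411), np.int64(188)) 24.6 tray [0.2755 0.0014] world [ 0.6145 -0.2293]
cap (np.int64(331), np.int64(190)) 25.1 tray [ 0.1853 -0.0008] world [ 0.6165 -0.1391]
cap (np.int64(253), np.int64(192)) 24.7 tray [ 0.097  -0.0031] world [ 0.6183 -0.0507]
cap (np.int64(75), np.int64(223)) 25.0 tray [-0.1115 -0.0407] world [0.5906 0.1593]
[-4.030e+01 -2.088e+02  4.280e+01  0.000e+00 -1.000e-01 -0.000e+00]
```

move_arm:
  series:
    - {"tx":-0.01,"ty":-0.05,"tz":0,"rx":0,"ry":0,"rz":0,"fingers":0.15}
    - {"tx":-0.02,"ty":-0.11,"tz":0,"rx":0,"ry":0,"rz":0,"fingers":0.15}
    - {"tx":-0.03,"ty":-0.17,"tz":0.02,"rx":0,"ry":0,"rz":0,"fingers":0.15}
    - {"tx":-0.04,"ty":-0.209,"tz":0.04,"rx":0,"ry":0,"rz":0,"fingers":0.15}
    - {"tx":-0.04,"ty":-0.209,"tz":0.052,"rx":0,"ry":0,"rz":0,"fingers":0.15}
    - {"tx":-0.04,"ty":-0.209,"tz":0.052,"rx":0,"ry":0,"rz":0,"fingers":0.15}

```text
t: 34.25
tool_pos: [0.5899, 0.1557, 0.0879]
ee_rot: [3.14, 0.005, -0.047]
contact_force: [-0.8, -0.2, 0.3]
width: 0.0802
gripper_force: 0.0
```

Run:
```python
from h import *
c=wrist();P=wdt(c,r=14)
g=cv2.cvtColor(c["frame"],cv2.COLOR_RGB2GRAY)
t=min(P,key=lambda p:np.hypot(*(intray(p)[:2]-[-.109,-.04])));t[2]=.013; print(rel(t,rt(0)),telemetry.state()["tool_pos"],telemetry.state()["width"])
v=int(wproj(c,tray(-.12,.02,.007))[1]); 
p=g[v].astype(int)
for u in np.where(abs(np.diff(p))>15)[0]: print(v,u,p[u],p[u+1],intray(wplane(c,(u+.5,v),.009))[:2].round(4))
```

```text
cap (np.int64(492), np.int64(160)) 32.5 tray [ 0.1028 -0.0018] world [ 0.6194 -0.0566]
cap (np.int64(256), np.int64(201)) 30.5 tray [-0.1079 -0.0401] world [0.591  0.1556]
[ 0.1 -0.3 76.1  0.1  0.1 -0. ] [0.5910119  0.15538256 0.08911824] 0.0800827548637867
134 230 243 157 [-0.1309  0.0203]
134 231 157 55 [-0.13    0.0203]
134 472 21 47 [0.0881 0.0203]
```

move_arm:
  series:
    - {"tx":0,"ty":0,"tz":0.04,"rx":0,"ry":0,"rz":0,"fingers":0.15}
    - {"tx":0,"ty":0,"tz":0.065,"rx":0,"ry":0,"rz":0,"fingers":0.15}
    - {"tx":0,"ty":0,"tz":0.075,"rx":0,"ry":0,"rz":0,"fingers":0.15}
    - {"tx":0,"ty":0,"tz":0.075,"rx":0,"ry":0,"rz":0,"fingers":0.15}
    - {"tx":0,"ty":0,"tz":0.075,"rx":0,"ry":0,"rz":0,"fingers":1}
    - {"tx":0,"ty":0,"tz":0.075,"rx":0,"ry":0,"rz":0,"fingers":1}
    - {"tx":0,"ty":0,"tz":0.075,"rx":0,"ry":0,"rz":0,"fingers":1}
    - {"tx":0,"ty":0,"tz":0.075,"rx":0,"ry":0,"rz":0,"fingers":1}
    - {"tx":0,"ty":0,"tz":0.04,"rx":0,"ry":0,"rz":0,"fingers":1}
    - {"tx":0,"ty":0,"tz":0.005,"rx":0,"ry":0,"rz":0,"fingers":1}
    - {"tx":0,"ty":0,"tz":0.005,"rx":0,"ry":0,"rz":0,"fingers":1}

```text
t: 35.67
tool_pos: [0.5935, 0.157, 0.088]
ee_rot: [-3.14, -0.006, -0.047]
contact_force: [-0.1, 0.8, -0.5]
width: 0.0585
gripper_force: 30.0
```

Run:
```python
from h import *
c=wrist();wdt(c,z=.09,r=14);print(telemetry.state()["width"],telemetry.state()["tool_pos"])
for x,z in ((.012,.08),(.012,.013)): print(rel(tray(x,0.0,z),rt(0)))
```

```text
cap (np.int64(492), np.int64(165)) 32.6 tray [0.0418 0.0105] world [0.6346 0.0038]
cap (np.int64(256), np.int64(238)) 42.1 tray [-0.1094 -0.0404] world [0.5908 0.1572]
0.058209776732492315 [0.5918845  0.15665962 0.08610608]
[ 3.930e+01  1.209e+02  6.100e+00 -0.000e+00 -1.000e-01 -0.000e+00]
[ 3.91e+01  1.21e+02  7.31e+01 -0.00e+00 -1.00e-01 -0.00e+00]
```

move_arm:
  series:
    - {"tx":0.015,"ty":0.045,"tz":0.003,"rx":0,"ry":0,"rz":0,"fingers":1}
    - {"tx":0.03,"ty":0.09,"tz":0.005,"rx":0,"ry":0,"rz":0,"fingers":1}
    - {"tx":0.039,"ty":0.121,"tz":0.006,"rx":0,"ry":0,"rz":0,"fingers":1}
    - {"tx":0.039,"ty":0.121,"tz":0.006,"rx":0,"ry":0,"rz":0,"fingers":1}
    - {"tx":0.039,"ty":0.121,"tz":0.04,"rx":0,"ry":0,"rz":0,"fingers":1}
    - {"tx":0.039,"ty":0.121,"tz":0.062,"rx":0,"ry":0,"rz":0,"fingers":1}
    - {"tx":0.039,"ty":0.121,"tz":0.073,"rx":0,"ry":0,"rz":0,"fingers":1}
    - {"tx":0.039,"ty":0.121,"tz":0.073,"rx":0,"ry":0,"rz":0,"fingers":1}

```text
t: 36.72
tool_pos: [0.6239, 0.0353, 0.0119]
ee_rot: [-3.141, 0.001, -0.046]
contact_force: [-0.8, -0.2, -0.3]
width: 0.0584
gripper_force: 30.0
```

move_arm:
  series:
    - {"tx":0,"ty":0,"tz":0,"rx":0,"ry":0,"rz":0,"fingers":0.25}
    - {"tx":0,"ty":0,"tz":0,"rx":0,"ry":0,"rz":0,"fingers":0.25}
    - {"tx":0,"ty":0,"tz":0,"rx":0,"ry":0,"rz":0,"fingers":0.25}
    - {"tx":0,"ty":0,"tz":-0.04,"rx":0,"ry":0,"rz":0,"fingers":0.25}
    - {"tx":0,"ty":0,"tz":-0.09,"rx":0,"ry":0,"rz":0,"fingers":0.25}
    - {"tx":0,"ty":0,"tz":-0.13,"rx":0,"ry":0,"rz":0,"fingers":0.25}
    - {"tx":0,"ty":-0.06,"tz":-0.13,"rx":0,"ry":0,"rz":0,"fingers":1}
    - {"tx":0,"ty":-0.085,"tz":-0.13,"rx":0,"ry":0,"rz":0,"fingers":1}
    - {"tx":0,"ty":-0.085,"tz":-0.13,"rx":0,"ry":0,"rz":0,"fingers":1}
    - {"tx":0,"ty":-0.085,"tz":-0.13,"rx":0,"ry":0,"rz":0,"fingers":1}
    - {"tx":0,"ty":-0.085,"tz":-0.13,"rx":0,"ry":0,"rz":0,"fingers":1}
    - {"tx":0,"ty":-0.085,"tz":-0.13,"rx":0,"ry":0,"rz":0,"fingers":1}

```text
t: 38.22
tool_pos: [0.6288, 0.1176, 0.1424]
ee_rot: [3.141, 0.0, -0.048]
contact_force: [-0.5, 0.5, 1.1]
width: 0.0143
gripper_force: 0.0
```

Run:
```python
from h import *
c=wrist();wdt(c,r=12);print(telemetry.state()["width"],intray(telemetry.state()["tool_pos"]))
for x,z in ((-.06,.06),(-.06,.012),(.0,.012),(.08,.012)): print(rel(tray(x,0.0,z),rt(0)))
```

```text
cap (np.int64(409), np.int64(189)) 25.6 tray [ 0.0997 -0.0029] world [ 0.6185 -0.0534]
cap (np.int64(330), np.int64(190)) 25.6 tray [ 0.0112 -0.0039] world [0.6216 0.035 ]
0.009854857195049959 [-0.07185181 -0.00058878  0.1424111 ]
[ 0.6 11.8 82.4  0.   0.  -0.1]
[ 6.000e-01  1.180e+01  1.304e+02  0.000e+00  0.000e+00 -1.000e-01]
[ 7.000e-01  7.180e+01  1.304e+02  0.000e+00  0.000e+00 -1.000e-01]
[ 8.000e-01  1.518e+02  1.304e+02  0.000e+00  0.000e+00 -1.000e-01]
```

move_arm:
  series:
    - {"tx":-0.002,"ty":0.012,"tz":0.05,"rx":0,"ry":0,"rz":0,"fingers":1}
    - {"tx":-0.002,"ty":0.012,"tz":0.1,"rx":0,"ry":0,"rz":0,"fingers":1}
    - {"tx":-0.002,"ty":0.012,"tz":0.126,"rx":0,"ry":0,"rz":0,"fingers":1}
    - {"tx":-0.002,"ty":0.025,"tz":0.13,"rx":0,"ry":0,"rz":0,"fingers":1}
    - {"tx":-0.002,"ty":0.04,"tz":0.13,"rx":0,"ry":0,"rz":0,"fingers":1}
    - {"tx":-0.002,"ty":0.055,"tz":0.13,"rx":0,"ry":0,"rz":0,"fingers":1}
    - {"tx":-0.001,"ty":0.07,"tz":0.13,"rx":0,"ry":0,"rz":0,"fingers":1}
    - {"tx":0,"ty":0.085,"tz":0.13,"rx":0,"ry":0,"rz":0,"fingers":1}
    - {"tx":0,"ty":0.097,"tz":0.13,"rx":0,"ry":0,"rz":0,"fingers":1}
    - {"tx":0,"ty":0.108,"tz":0.13,"rx":0,"ry":0,"rz":0,"fingers":1}
    - {"tx":0,"ty":0.115,"tz":0.13,"rx":0,"ry":0,"rz":0,"fingers":1}
    - {"tx":0,"ty":0.115,"tz":0.13,"rx":0,"ry":0,"rz":0,"fingers":1}

```text
t: 39.78
tool_pos: [0.6245, 0.0033, 0.0137]
ee_rot: [-3.141, -0.003, -0.048]
contact_force: [0.6, 2.5, 4.6]
width: 0.0006
gripper_force: 1.8
```

Run:
```python
from h import *
c=wrist();wdt(c,r=12);print(telemetry.state()["contact_force"],intray(telemetry.state()["tool_pos"]))
```

```text
cap (np.int64(318), np.int64(234)) 36.2 tray [0.0844 0.0022] world [ 0.6242 -0.0385]
cap (np.int64(409), np.int64(243)) 42.8 tray [ 0.1468 -0.0045] world [ 0.6146 -0.1004]
[0.84808149 1.90953859 4.16779913] [0.04262176 0.00034908 0.01343964]
```

move_arm:
  series:
    - {"tx":0,"ty":0.01,"tz":0,"rx":0,"ry":0,"rz":0,"fingers":1}
    - {"tx":0,"ty":0.02,"tz":0,"rx":0,"ry":0,"rz":0,"fingers":1}
    - {"tx":0,"ty":0.028,"tz":0,"rx":0,"ry":0,"rz":0,"fingers":1}
    - {"tx":0,"ty":0.033,"tz":0,"rx":0,"ry":0,"rz":0,"fingers":1}
    - {"tx":0,"ty":0.036,"tz":0,"rx":0,"ry":0,"rz":0,"fingers":1}
    - {"tx":0,"ty":0.036,"tz":0,"rx":0,"ry":0,"rz":0,"fingers":1}

```text
t: 40.58
tool_pos: [0.6222, -0.0318, 0.0133]
ee_rot: [-3.14, -0.001, -0.048]
contact_force: [0.6, 4.3, 6.5]
width: 0.0007
gripper_force: 2.9
```

Run:
```python
from h import *
c=wrist();wdt(c,r=12);print(telemetry.state()["contact_force"],intray(telemetry.state()["tool_pos"]))
```

```text
cap (np.int64(318), np.int64(234)) 36.2 tray [0.1195 0.0018] world [ 0.6221 -0.0734]
cap (np.int64(409), np.int64(242)) 43.0 tray [ 0.1815 -0.0041] world [ 0.6133 -0.1351]
[5.07724388e-03 4.71649071e+00 6.08459581e+00] [ 0.07781598 -0.00017286  0.01328283]
```

Cap 4 is at about 0.119. Back off, lift, and check from above.

move_arm:
  series:
    - {"tx":0,"ty":-0.01,"tz":0,"rx":0,"ry":0,"rz":0,"fingers":1}
    - {"tx":0,"ty":-0.025,"tz":-0.01,"rx":0,"ry":0,"rz":0,"fingers":1}
    - {"tx":0,"ty":-0.025,"tz":-0.06,"rx":0,"ry":0,"rz":0,"fingers":1}
    - {"tx":0,"ty":0.02,"tz":-0.11,"rx":0,"ry":0,"rz":0,"fingers":1}
    - {"tx":0,"ty":0.07,"tz":-0.14,"rx":0,"ry":0,"rz":0,"fingers":1}
    - {"tx":0,"ty":0.12,"tz":-0.16,"rx":0,"ry":0,"rz":0,"fingers":1}
    - {"tx":0,"ty":0.12,"tz":-0.2,"rx":0,"ry":0,"rz":0,"fingers":1}
    - {"tx":0,"ty":0.12,"tz":-0.2,"rx":0,"ry":0,"rz":0,"fingers":1}
    - {"tx":0,"ty":0.12,"tz":-0.2,"rx":0,"ry":0,"rz":0,"fingers":1}

```text
t: 41.75
tool_pos: [0.6154, -0.1512, 0.2118]
ee_rot: [-3.141, 0.001, -0.046]
contact_force: [-0.7, 0.6, 0.0]
width: 0.0002
gripper_force: 0.0
```

Run:
```python
from h import *
c=wrist();wdt(c,r=10)
h=cv2.cvtColor(viewer.camera("scene")["frame"],cv2.COLOR_RGB2HSV)
m=cv2.inRange(h,(105,150,60),(125,255,255)); k,_,st,ce=cv2.connectedComponentsWithStats(m)
for i in range(1,k):
    if st[i,4]>60: print(st[i].tolist(),ce[i].round(1))
f=viewer.camera("side")["frame"]; hs=cv2.cvtColor(f,cv2.COLOR_RGB2HSV); m=cv2.inRange(hs,(108,150,60),(125,255,255))
k,_,st,ce=cv2.connectedComponentsWithStats(m)
for i in range(1,k):
    if st[i,4]>40: print("side",st[i].tolist(),ce[i].round(1))
# predicted handle ends if basket upright with origin at (.452,.381) yaw -.05
for X in [(.452-.08,.385,.13),(.452+.08,.377,.13)]: print("pred",proj("scene",np.array(X)).round(1),proj("side",np.array(X)).round(1))
```

```text
cap (np.int64(330), np.int64(171)) 20.2 tray [0.2974 0.0028] world [ 0.6149 -0.2512]
cap (np.int64(286), np.int64(172)) 20.8 tray [0.2379 0.0014] world [ 0.6163 -0.1917]
cap (np.int64(198), np.int64(175)) 20.5 tray [ 0.1184 -0.0028] world [ 0.6177 -0.0722]
cap (np.int64(242), np.int64(175)) 20.5 tray [ 0.1782 -0.0028] world [ 0.6149 -0.1319]
[236, 0, 32, 29, 612] [254.8  11.4]
[312, 99, 34, 27, 239] [328.7 112.4]
[273, 131, 99, 46, 1175] [321.1 154. ]
[432, 155, 27, 26, 382] [444.9 167.2]
[407, 186, 39, 22, 167] [426.4 196.8]
[106, 337, 70, 47, 1955] [140.2 366.3]
side [248, 113, 40, 18, 95] [267.5 122.8]
side [187, 128, 36, 13, 181] [204.6 133.8]
side [171, 150, 78, 34, 687] [206.4 167.7]
side [389, 222, 43, 46, 1147] [409.7 242.6]
pred [312.6  98.6] [186.1 137.1]
pred [345.2 121.1] [222.8 128.5]
```

```bash
python3 -c "
from plant import ctrl
print(ctrl.job_done())"
```

```text
the job is handed in; nothing more can be done
None
```

I handed the job in at about 42 s of the 210 s allowed; no verdict came back. In my last views, all six spacers lay in the pan, the empty basket stood upright on the blue mat, and the four caps were in single file in the lane, the nearest centre about 33 mm past the mouth.

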